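# Reverse the tamper in the top drawer

## Task

Move the bottle that stands in the way of the cabinet's top drawer to a clear place on the bench and leave it standing upright, then pull the top drawer out to its stop; the drawer must not bump the bottle. Then turn the double-ended tamper end for end in its V-block cradle in that drawer, so that the slim steel nose faces the front of the drawer in place of the broad rubber foot, and leave it lying level in both V notches, with the drawer still fully out. Leave the two jars on the bench where they are, and do not knock over or take out the other things in the drawer.

Things in the scene. Friction and masses are not known exactly. Their poses are not given: they have to be found in the camera images.
- parts_cabinet: Blue steel three-drawer cabinet, 260 deep (x), 340 wide (y), 239 high, fixed on the bench. Origin: on its underside, midway between its sides; front face at x = -120 mm, back at +140 mm. Its -x axis is the front, the way the drawers come out (turned a little from the world's). The closed top is 239 mm above the origin.
- parts_cabinet_drawer_3 (a joint): Top drawer slide: 0 shut, 0.17 m fully out at its stop; it starts ajar by 0.06 to 0.085. It slides with about 1.5 N of friction and stays where it is left.
- drawer_lip (a point): Middle of the upper edge of the top drawer's front panel (5 mm thick, 331 wide, 72 high, point midway through it); axes as the cabinet. Its inner face can be hooked from above, through the gap before the cabinet's face. The grey liner on its floor is 51 mm below, inside 324 wide, side walls end 8 mm below. Outside, a bail 66 wide stands out 19 mm, 51 to 60 mm below.
- bottle_cap (a point): Centre of the screw cap (36 mm diameter, 150 to 184 mm up) of the half-litre bottle: body 81 mm diameter up to 150 mm, 184 high in all, 0.35 to 0.6 kg. The point is 168 mm above the underside; z is the bottle's axis. The cap reaches 25 mm above the underside of the top drawer and so stands in its way. Free bench lies right of the drawer, x 0.42 to 0.66, y down to -0.30 (a scale stands beyond).
- cradle: Loose aluminium V-block cradle, 0.7 kg, on the grey liner of the top drawer. Origin at the centre of its underside, -x to the drawer's front. Base plate 96 x 50 x 6 mm; two saddles 10 mm thick at x = -36 and +36 mm, each with a 90 degree V notch open to the top; saddle tops 40 mm up and 45 mm wide, V mouth 40 mm wide.
- cradle_seat (a point): Point midway between the two V notches of the cradle, 31 mm above its underside: where the tamper's grip centre lies when it is seated. Axes as the cradle.
- tamper_grip (a point): Centre of the double-ended tamper (124 mm long, round, about 0.16 kg, balanced here), x along it. Barrel 22 mm diameter, x = -27 to 27, between the saddles; necks 16 mm diameter (27 to 46) lie in the notches with 4 mm end play; broad rubber foot 36 mm diameter, x = -46 to -62; slim steel nose 18 mm diameter, x = 46 to 62. At the start the foot faces front.
- tamper_nose (a point): Tip of the slim steel nose, on the tamper's axis, 62 mm from its centre.
- lidded_tin_mid (a point): Centre of a loose aluminium lidded tin, 59 mm diameter, 38 mm high, standing in the top drawer; leave it in the drawer.
- shallow_dish_mid (a point): Centre of a loose shallow milky plastic dish, 60 mm diameter, 17 mm high, standing in the top drawer; leave it in the drawer.
- jar_a_mid (a point): Centre of a loose clear screw jar with pale lid, 68 mm diameter, 104 mm high, standing on the bench right of the cabinet; leave it.
- jar_b_mid (a point): Centre of a loose clear screw jar with pale lid, 62 mm diameter, 94 mm high, standing on the bench right of the cabinet; leave it.
Not all that is in view belongs to the job. What is shaped like the part that bears tamper_grip but red is not meant.

How it is judged:
By the outcome, as a careful person would: the job done as asked, in the order asked, and still so for the second after the job is handed in, with the robot touching nothing.
It also fails if it takes over 59 s, if anything falls off the work surface, if the arm or the gripper's body presses on something with over 40 N, if the wrist force passes 120 N, or if a joint passes its speed limit or range.

## Robot

A 6-joint arm with a two-finger parallel gripper is mounted at the origin on a cart in front of the work surface, level with it; the furniture and walls round the work are solid. World frame = base frame: x ahead of the robot, y to its left, z up, the work surface at z = 0. Lengths are in m, angles in degrees, forces in N, time in s.
With the tool pointing down it reaches from about 0.35 to 0.725 m from the base axis. Payload 4.3 kg.
Tool frame: the origin (TCP) lies midway between the tips of the shut fingers; the grasp point (between the pads) lies 19 mm behind it; x points along the fingers, z is the direction in which the jaws open and shut, and the axes are right-handed (so a half turn about x gives the same grasp; the last joint's range is limited). The gripper opens to 85 mm and grips with 20 to 120 N. Pads are 22 mm wide; open, the fingers measure 114 mm over their backs; the gripper's body (76 mm by 85 mm) begins 54 mm behind the grasp point. The pads swing forward as they close: fully open they stand 13 mm farther back than shut.
Start: joints at [66.79, 21.618, 4.641, 73.018, 0, 83.68], TCP at [0.167, 0.55, 0.231] pointing down, gripper open.
Joint ranges: [-156.06, 156.06], [-48.1, 94.91], [-58.44, 69.94], [-101.28, 121.22], [-78.64, 73.56], [-180, 180]. Speed limits (degrees/s): [147.25, 147.25, 180, 180, 180, 180].

## Interface

Orientations are given as a 3x3 rotation matrix whose columns are the frame's x, y, z axes.
In Python, from cell import robot gives the robot as it stands.
- The arm moves only by the tool carry_out, never from a script. Its argument "deltas" is a list of rows, each an object of numbers: "dx", "dy", "dz": the shift along the world's x, y, z in m; "rx", "ry", "rz": the turn, a rotation vector about the world's x, y, z in degrees. In form: [{"dx": .., "dy": .., "dz": .., "rx": .., "ry": .., "rz": ..}, ...]. A call has 1 to 5 rows; each row is the pose to reach, as a shift and turn from the pose commanded when the call began; what a row does not reach only later rows make up. A row lasts 1/10 s, in which the tool goes at most 50 mm and 8.59 degrees, less where a joint would pass 70% of its speed; a pose out of reach is approached as far as the arm can. A call with a gripper value outside its range is refused whole. "fingers" is the opening, from 0 (shut) to 1 (fully open), set as the call begins (left out, the last holds). The fingers move at their own pace and stop on an object; the grip force is fixed at half the most. Time passes only in rows, so rows that repeat a pose let the fingers close. It gives the time, the measured TCP pose, the force and the opening at its end, in the units of the state.
- robot.get_state(): the state, without advancing time (a new reading comes with each control period).
- robot.snapshot(name): name is "scene" or "top" or "wrist"; returns (picture, depth): 400x640x3 uint8, red, green, blue; 400x640 float32, m along the optical axis (not along the pixel's ray), 0 where there is no reading.
- robot.get_calibration(name): a dict with "fx", "fy", "cx", "cy" (pixels), "world_from_camera" (4x4, takes a point from camera to world coordinates). Camera axes: x right, y up, looking along -z (the intrinsics and any distortion apply to the point x, -y, -z); pixel columns grow to the right and rows downward; lengths in m; the calibration is good to about 2 mm. The wrist camera is an equidistant fisheye: a pixel r from the principal point sees the ray r / f radians off the axis. A picture is of the moment at which its call begins: read the wrist's pose just before it. get_calibration takes no time and is no camera call; for the wrist camera it gives the pose at the moment of the call.
- robot.finish_job(): hands the job in, once; it reports no verdict.
The state is a dict: "time": time; "q": joint angles; "dq": joint speeds; "joint_efforts": joint torques, N m; "tool_pos": TCP position; "tcp_rot": TCP orientation; "contact_force": force on the tool from outside, world axes, zero at the start; "wrist_torque": the same for the moment, N m; "grip_width": opening from 0.0 (shut) to 1.0 (fully open).
Only numpy, scipy, OpenCV 4.12 (cv2) and the standard library are available. Lean on these libraries where they do the work, as an engineer would, in place of code of your own. Each camera call takes 0.05 s, during which the arm holds its last target.

## Working session

There is one attempt and no reset: what is moved stays moved. The work goes in short steps, Python scripts to look and compute and a tool call to move; the robot and the scene stay as the last step left them, time stands still between calls to the robot, and variables do not carry over. Pictures are saved under pics/ and viewed, and the job is handed in when it is done.

Besides the shell and the picture viewer there is one more tool, called after "Request:" as name(argument=value, ...), one argument or row to a line, values as JSON. carry_out: Moves the arm, as the interface text tells. Its arguments: {"type":"object","properties":{"deltas":{"type":"array"},"fingers":{"type":"number"}},"required":["deltas"]}

```bash
ls; mkdir -p pics; cat > h.py <<'E'
import numpy as np, cv2
from cell import robot
def snap(n,fn):
    c=robot.get_calibration(n); p,d=robot.snapshot(n)
    cv2.imwrite('pics/'+fn+'.png',p[:,:,::-1]); np.savez('pics/'+fn+'.npz',p=p,d=d,W=c['world_from_camera'],k=[c['fx'],c['fy'],c['cx'],c['cy']])
    return p,d,c
def cloud(fn,fish=False):
    z=np.load('pics/'+fn+'.npz'); d=z['d'];fx,fy,cx,cy=z['k'];W=z['W']
    v,u=np.mgrid[0:400,0:640]
    x=(u-cx)/fx;y=(v-cy)/fy
    if fish:
        r=np.hypot(x,y);s=np.where(r>1e-9,np.tan(np.minimum(r,1.5))/np.maximum(r,1e-9),1);x=x*s;y=y*s
    P=np.stack([x*d,-y*d,-d],-1)@W[:3,:3].T+W[:3,3]
    P[d<=0]=np.nan
    return P,z['p']
E
python3 - <<'E'
from h import *
for n in['scene','top','wrist']:
    p,d,c=snap(n,n+'0');print(n,{k:v for k,v in c.items() if k!='world_from_camera'});print(np.round(c['world_from_camera'],3))
s=robot.get_state();print(s)
E
```

```text
pics
scene {'fx': 518.761976992102, 'fy': 518.761976992102, 'cx': 324.674533573857, 'cy': 199.5154368270979}
[[ 0.583  0.561 -0.588 -0.076]
 [-0.812  0.412 -0.413 -0.418]
 [ 0.01   0.718  0.696  0.984]
 [ 0.     0.     0.     1.   ]]
top {'fx': 429.1884164403742, 'fy': 429.1884164403742, 'cx': 317.2237462982226, 'cy': 206.3579484685038}
[[ 0.009  0.995 -0.099  0.467]
 [-1.     0.01   0.015  0.065]
 [ 0.016  0.099  0.995  1.361]
 [ 0.     0.     0.     1.   ]]
wrist {'fx': 309.70691628693146, 'fy': 309.70691628693146, 'cx': 315.0946947480736, 'cy': 196.7481495904785}
[[ 0.291 -0.918 -0.268  0.098]
 [ 0.957  0.279  0.084  0.572]
 [-0.002 -0.281  0.96   0.374]
 [ 0.     0.     0.     1.   ]]
{'time': 0.15, 'q': array([6.67890096e+01, 2.16528212e+01, 4.58160334e+00, 7.30172865e+01,
       1.10938067e-03, 8.36816647e+01]), 'dq': array([-0.04904773, -0.14098773,  0.2478793 ,  0.02820044, -0.10128494,
        0.02299312]), 'joint_efforts': array([ 7.02606758e-04, -4.64037180e+01,  2.70169741e+01,  1.39618016e-02,
       -1.16067135e-04,  4.44072256e-06]), 'tool_pos': array([0.16686686, 0.54975038, 0.23057748]), 'tcp_rot': array([[-6.26586841e-04, -9.56850779e-01,  2.90579068e-01],
       [-1.41203424e-03,  2.90579681e-01,  9.56849756e-01],
       [-9.99998807e-01,  1.89241874e-04, -1.53317946e-03]]), 'contact_force': array([ 0.25733345, -0.43077366,  0.53284254]), 'wrist_torque': array([-0.00211439,  0.00893465,  0.01370211]), 'grip_width': 1.0013596635670463}
```

View pics/scene0.png

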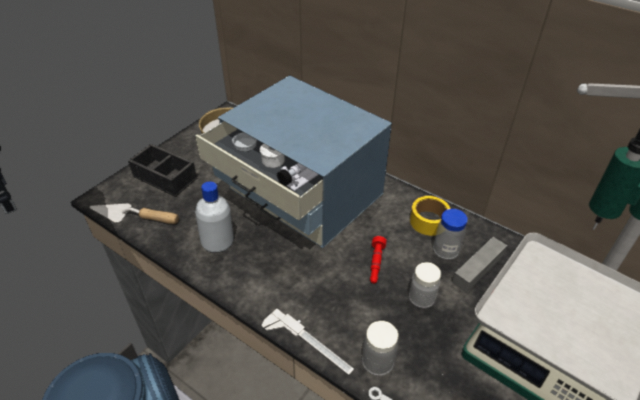

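View pics/top0.png

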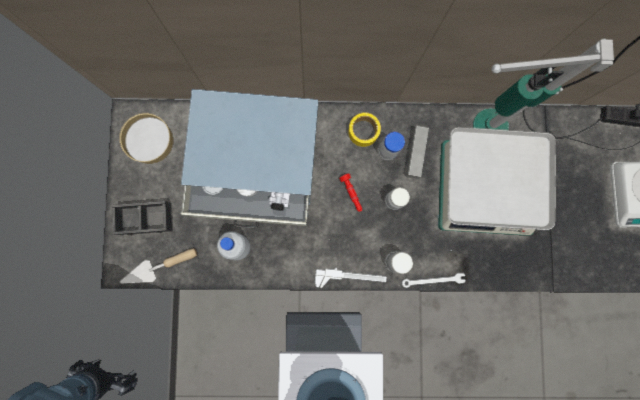

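The scene view has the bottle (cap at 210,190) in front of the ajar top drawer. The tamper is in the drawer's right part, with its foot at about (278,206) in the top view. The jars are at top-view (399,198) and (401,262), a caliper at (350,277) and the red decoy at (350,190). Next I measure these.

```bash
python3 - <<'E'
from h import *
P,p=cloud('top0')
for n,(u,v) in dict(cap=(227,243),jarA=(399,197),jarB=(401,262),lipL=(184,215),lipR=(305,221),lipM=(245,218),cabFL=(184,188),cabFR=(308,192),cabBL=(193,94),cabBR=(316,101),foot=(277,207),red=(345,178),red2=(359,208),calL=(318,278),calR=(384,279),scaleL=(443,200),tin=(247,190),dish=(213,190),benchfront=(260,288),yel=(365,130)).items():
    print(n,np.round(np.nanmedian(P[v-1:v+2,u-1:u+2].reshape(-1,3),0),3))
P2,p2=cloud('scene0')
# cap: blue px
import cv2
for nm,(PP,pp) in dict(top=(P,p),scene=(P2,p2)).items():
    h=cv2.cvtColor(pp,cv2.COLOR_RGB2HSV)
    m=(h[...,0]>105)&(h[...,0]<125)&(h[...,1]>180)&(h[...,2]>80)
    n,l,st,c=cv2.connectedComponentsWithStats(m.astype(np.uint8))
    for i in range(1,n):
        if st[i,4]>30:
            q=PP[l==i]; print(nm,st[i],c[i].round(),np.nanmin(q,0).round(3),np.nanmax(q,0).round(3))
img=cv2.imread('pics/scene0.png');cv2.imwrite('pics/sc0z.png',cv2.resize(img[90:270,120:400],None,fx=2.8,fy=2.8,interpolation=cv2.INTER_CUBIC))
img=cv2.imread('pics/top0.png');cv2.imwrite('pics/top0z.png',cv2.resize(img[170:290,170:330],None,fx=5,fy=5,interpolation=cv2.INTER_CUBIC)[:600])
E
```

```text
cap [0.482 0.293 0.183]
jarA [ 0.624 -0.198  0.092]
jarB [ 0.432 -0.2    0.103]
lipL [0.567 0.464 0.002]
lipR [0.544 0.081 0.18 ]
lipM [0.547 0.24  0.229]
cabFL [0.653 0.47  0.003]
cabFR [0.617 0.073 0.24 ]
cabBL [0.878 0.385 0.24 ]
cabBR [0.864 0.054 0.238]
foot [0.577 0.155 0.229]
red [ 0.69  -0.041  0.033]
red2 [ 0.597 -0.086  0.016]
calL [0.377 0.041 0.004]
calR [ 0.376 -0.166  0.004]
scaleL [ 0.622 -0.343  0.046]
tin [0.623 0.236 0.219]
dish [0.627 0.336 0.182]
benchfront [0.345 0.221 0.001]
yel [ 0.853 -0.108 -0.   ]
scene [202 182  15  19 225] [209. 191.] [0.462 0.276 0.151] [0.495 0.31  0.187]
scene [442 209  25  22 405] [454. 219.] [ 0.755 -0.21   0.097] [ 0.817 -0.153  0.121]
```

View pics/sc0z.png

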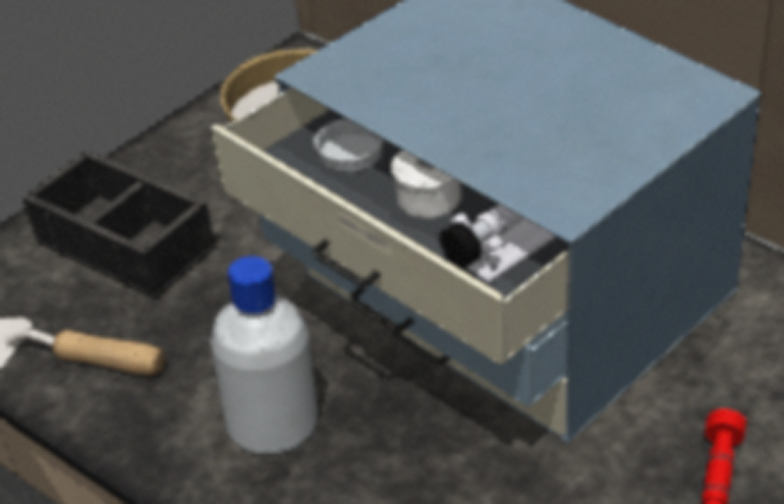

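View pics/top0z.png

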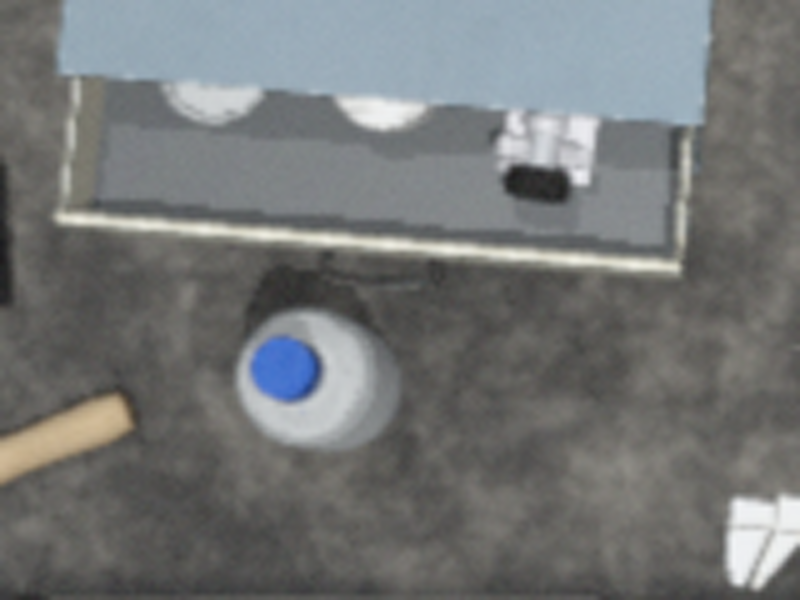

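```bash
python3 - <<'E'
from h import *
for nm in['top0','scene0']:
    P,p=cloud(nm)
    q=P.reshape(-1,3)
    a=q[(np.abs(q[:,2]-.238)<.008)&(q[:,0]>.6)&(q[:,0]<.95)&(q[:,1]>0)&(q[:,1]<.45)].astype(np.float32)
    r=cv2.minAreaRect(a[:,:2]);print(nm,'cab top',len(a),np.median(a[:,2]),r)
    m=(q[:,0]>.5)&(q[:,0]<.6)&(q[:,1]>.05)&(q[:,1]<.46)&(q[:,2]>.195)
    a=q[m]; print(np.histogram(a[:,2],12))
    top=a[a[:,2]>np.percentile(a[:,2],99)-.007]
    # lip: line fit robust: frontmost per y-bin
    f=cv2.fitLine(top[:,:2].astype(np.float32),cv2.DIST_HUBER,0,.01,.01).ravel();ang=np.degrees(np.arctan2(f[1],f[0]));
    print('lip',f,ang,np.median(top[:,2]),top.min(0),top.max(0),len(top))
    m=(np.hypot(q[:,0]-.48,q[:,1]-.293)<.035)&(q[:,2]>.178); print('cap',m.sum(),q[m].mean(0),q[m].min(0),q[m].max(0), cv2.minEnclosingCircle(q[m][:,:2].astype(np.float32)))
E
```

```text
Traceback (most recent call last):
cv2.error: OpenCV(4.12.0) /io/opencv/modules/imgproc/src/convhull.cpp:143: error: (-215:Assertion failed) total >= 0 && (depth == CV_32F || depth == CV_32S) in function 'convexHull'
```

```bash
python3 - <<'E'
from h import *
for nm in['top0','scene0']:
    P,p=cloud(nm)
    q=P.reshape(-1,3)
    a=q[(np.abs(q[:,2]-.238)<.008)&(q[:,0]>.6)&(q[:,0]<.95)&(q[:,1]>0)&(q[:,1]<.45)].astype(np.float32)
    r=cv2.minAreaRect(np.ascontiguousarray(a[:,:2]));print(nm,'cab top',len(a),np.median(a[:,2]),r)
    m=(q[:,0]>.5)&(q[:,0]<.6)&(q[:,1]>.05)&(q[:,1]<.46)&(q[:,2]>.195)
    a=q[m]; print(np.histogram(a[:,2],12))
    top=a[a[:,2]>np.percentile(a[:,2],99)-.007]
    f=cv2.fitLine(np.ascontiguousarray(top[:,:2]).astype(np.float32),cv2.DIST_HUBER,0,.01,.01).ravel();ang=np.degrees(np.arctan2(f[1],f[0]));
    print('lip',f,ang,np.median(top[:,2]),top.min(0),top.max(0),len(top))
    m=(np.hypot(q[:,0]-.48,q[:,1]-.293)<.035)&(q[:,2]>.178); print('cap',m.sum(),q[m].mean(0),q[m].min(0),q[m].max(0))
E
```

```text
top0 cab top 12494 0.23940682 ((0.779991090297699, 0.22483576834201813), (0.4485224485397339, 0.34041839838027954), 89.89435577392578)
(array([ 11,  16,  19,  18,  28,  39,  45,  58,  47, 122, 134,  22]), array([0.19508527, 0.19864585, 0.20220643, 0.20576702, 0.2093276 ,
       0.21288818, 0.21644876, 0.22000935, 0.22356993, 0.22713051,
       0.23069109, 0.23425167, 0.23781226]))
lip [0.07306825 0.99732697 0.54320127 0.19723777] 85.80976 0.23155947552141054 [0.53251103 0.0800248  0.22913939] [0.58753685 0.40653359 0.23781226] 218
cap 123 [0.48014628 0.29501431 0.18266469] [0.46514152 0.27857899 0.17849422] [0.49784753 0.31181112 0.18810383]
scene0 cab top 9159 0.2394959 ((0.7798371315002441, 0.22453200817108154), (0.4489032030105591, 0.34033021330833435), 89.9960708618164)
(array([134, 153, 139, 161, 144, 171, 177, 171, 163, 156, 235,  69]), array([0.19503156, 0.19838288, 0.20173421, 0.20508553, 0.20843685,
       0.21178818, 0.2151395 , 0.21849082, 0.22184215, 0.22519347,
       0.22854479, 0.23189612, 0.23524744]))
lip [0.07066538 0.99750006 0.54717577 0.2563245 ] 85.94779 0.23013227832001815 [0.53176381 0.07825077 0.22626868] [0.58821899 0.40894845 0.23524744] 412
cap 138 [0.47927994 0.29507862 0.18219997] [0.46279776 0.2760101  0.17833145] [0.49721257 0.31412829 0.18685158]
```

Request:
carry_out(
  deltas=[
    {"dx":0.03,"dy":-0.025,"dz":0.005,"rz":3},
    {"dx":0.07,"dy":-0.055,"dz":0.015,"rz":7},
    {"dx":0.11,"dy":-0.085,"dz":0.03,"rz":11},
    {"dx":0.15,"dy":-0.115,"dz":0.04,"rz":14.5},
    {"dx":0.19,"dy":-0.145,"dz":0.04,"rz":14.5},
  ],
  fingers=1,
)

```text
schema error: expected keys dx, dy, dz, rx, ry, rz
```

Request:
carry_out(
  deltas=[
    {"dx":0.03,"dy":-0.025,"dz":0.005,"rx":0,"ry":0,"rz":3},
    {"dx":0.07,"dy":-0.055,"dz":0.015,"rx":0,"ry":0,"rz":7},
    {"dx":0.11,"dy":-0.085,"dz":0.03,"rx":0,"ry":0,"rz":11},
    {"dx":0.15,"dy":-0.115,"dz":0.04,"rx":0,"ry":0,"rz":14.5},
    {"dx":0.18,"dy":-0.145,"dz":0.04,"rx":0,"ry":0,"rz":14.5},
  ],
  fingers=1,
)

```text
time: 0.65
tool_pos: [0.3492, 0.4045, 0.2725]
tcp_rot: [[0.002, -0.999, 0.041], [0.002, 0.041, 0.999], [-1.0, -0.002, 0.002]]
contact_force: [0.3, 0.6, 0.3]
grip_width: 1.002
```

```bash
python3 - <<'E'
from h import *
for nm in['top0','scene0']:
    P,p=cloud(nm)
    q=P.reshape(-1,3)
    a=q[(np.abs(q[:,2]-.239)<.006)&(q[:,0]>.65)&(q[:,0]<.9)&(q[:,1]>0)&(q[:,1]<.45)].astype(np.float32)
    # right edge & left edge & back edge
    for ax,lo,name in[(0,.67,'sides')]:
        xs=np.linspace(.67,.84,18);R=[];L=[]
        for x in xs:
            b=a[np.abs(a[:,0]-x)<.006]; R.append(b[:,1].min());L.append(b[:,1].max())
        pr=np.polyfit(xs,R,1);pl=np.polyfit(xs,L,1);print(nm,'right slope deg',np.degrees(np.arctan(pr[0])),'left',np.degrees(np.arctan(pl[0])),np.polyval(pr,.75),np.polyval(pl,.75))
    ys=np.linspace(.08,.36,25);B=[a[np.abs(a[:,1]-y)<.006][:,0].max() for y in ys]
    f=np.polyfit(ys,B,1);print('back slope',-np.degrees(np.arctan(f[0])),np.polyval(f,.225))
    b=q[(q[:,2]>.222)&(q[:,2]<.234)&(q[:,0]>.5)&(q[:,0]<.6)]
    ys=np.linspace(.1,.38,25);F=[np.percentile(b[np.abs(b[:,1]-y)<.008][:,0],10) if (np.abs(b[:,1]-y)<.008).any() else np.nan for y in ys]
    F=np.array(F);g=~np.isnan(F);f=np.polyfit(ys[g],F[g],1);print('lip front',-np.degrees(np.arctan(f[0])),np.polyval(f,.24))
print(robot.get_state()['tool_pos'])
E
```

```text
top0 right slope deg -3.791594058482201 left -3.9992821313039815 0.05833648614352164 0.3979372959654479
back slope -4.150963477789372 0.8806808490871069
lip front -4.019589019813549 0.5442825545772527
scene0 right slope deg -4.1860349403281205 left -3.530082251928933 0.05799422039940957 0.40027641498595523
back slope -4.252745771932415 0.8822861370346045
lip front -4.001426231416299 0.5438490293487821
[0.34924562 0.40454499 0.27254294]
```

Request:
carry_out(
  deltas=[
    {"dx":0.04,"dy":-0.035,"dz":-0.01,"rx":0,"ry":0,"rz":-1},
    {"dx":0.08,"dy":-0.07,"dz":-0.02,"rx":0,"ry":0,"rz":-1.6},
    {"dx":0.115,"dy":-0.1,"dz":-0.03,"rx":0,"ry":0,"rz":-1.6},
    {"dx":0.131,"dy":-0.11,"dz":-0.035,"rx":0,"ry":0,"rz":-1.6},
    {"dx":0.131,"dy":-0.11,"dz":-0.035,"rx":0,"ry":0,"rz":-1.6},
  ],
  fingers=1,
)

```text
time: 1.15
tool_pos: [0.4799, 0.2926, 0.2346]
tcp_rot: [[-0.002, -0.997, 0.075], [-0.002, 0.075, 0.997], [-1.0, 0.002, -0.002]]
contact_force: [0.3, -0.6, -0.4]
grip_width: 1.001
```

```bash
python3 - <<'E'
from h import *
print(robot.get_state()['tool_pos'])
snap('wrist','wrist1')
E
```

```text
[0.47992394 0.29255203 0.23458504]
```

View pics/wrist1.png

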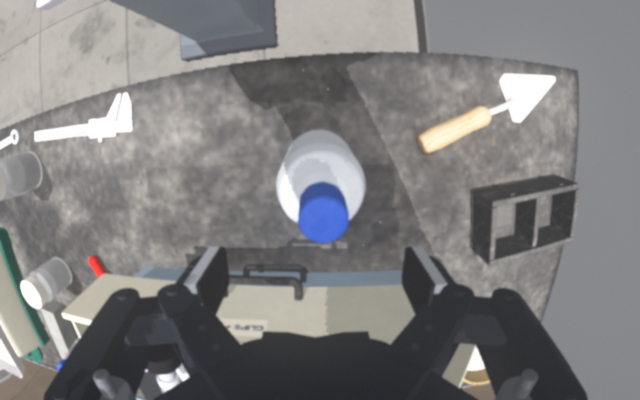

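```bash
python3 - <<'E'
from h import *
P,p=cloud('wrist1',True)
q=P.reshape(-1,3)
h=cv2.cvtColor(p,cv2.COLOR_RGB2HSV)
m=((h[...,0]>105)&(h[...,0]<125)&(h[...,1]>180)&(h[...,2]>80)).ravel()&(q[:,2]>.178)&(q[:,2]<.19)
print(m.sum(),q[m].min(0),q[m].max(0),np.median(q[m],0))
z=np.load('pics/wrist1.npz');print(z['W'][:3,3])
E
```

```text
Traceback (most recent call last):
ValueError: zero-size array to reduction operation minimum which has no identity
```

```bash
python3 - <<'E'
from h import *
P,p=cloud('wrist1',True)
d=np.load('pics/wrist1.npz')['d']
for v in (195,205,215,225): print(v,p[v,323],d[v,323],P[v,323])
print(P[100,200],P[130,260])
E
```

```text
195 [ 66  89 162] 0.20441377 [0.46490665 0.29962768 0.18168697]
205 [ 83 117 221] 0.20415436 [0.47114905 0.29915288 0.18378035]
215 [ 79 112 219] 0.2066846 [0.47832704 0.29867864 0.18323975]
225 [ 75 110 215] 0.20851405 [0.48542879 0.29819708 0.18340711]
[0.38121781 0.15580319 0.00164706] [0.42823096 0.22926324 0.00099787]
```

```bash
python3 - <<'E'
from h import *
P,p=cloud('wrist1',True)
q=P.reshape(-1,3)
m=(q[:,2]>.1795)&(q[:,2]<.187)&(np.hypot(q[:,0]-.48,q[:,1]-.295)<.03)
print(m.sum(),q[m].min(0),q[m].max(0),q[m].mean(0))
E
```

```text
1975 [0.46459437 0.28062369 0.17960052] [0.50010128 0.31570875 0.18611041] [0.4808592  0.29817353 0.1834829 ]
```

Request:
carry_out(
  deltas=[
    {"dx":0.001,"dy":0.004,"dz":-0.025,"rx":0,"ry":0,"rz":0},
    {"dx":0.001,"dy":0.004,"dz":-0.05,"rx":0,"ry":0,"rz":0},
    {"dx":0.001,"dy":0.004,"dz":-0.07,"rx":0,"ry":0,"rz":0},
    {"dx":0.001,"dy":0.004,"dz":-0.081,"rx":0,"ry":0,"rz":0},
    {"dx":0.001,"dy":0.004,"dz":-0.081,"rx":0,"ry":0,"rz":0},
  ],
  fingers=1,
)

```text
time: 1.7
tool_pos: [0.4771, 0.2994, 0.154]
tcp_rot: [[-0.003, -0.998, 0.068], [-0.001, 0.068, 0.998], [-1.0, 0.003, -0.001]]
contact_force: [-0.0, 0.1, 0.5]
grip_width: 0.997
```

Request:
carry_out(
  deltas=[
    {"dx":0,"dy":0,"dz":0,"rx":0,"ry":0,"rz":0},
    {"dx":0,"dy":0,"dz":0,"rx":0,"ry":0,"rz":0},
    {"dx":0,"dy":0,"dz":0,"rx":0,"ry":0,"rz":0},
    {"dx":0,"dy":0,"dz":0,"rx":0,"ry":0,"rz":0},
    {"dx":0,"dy":0,"dz":0,"rx":0,"ry":0,"rz":0},
  ],
  fingers=0.2,
)

```text
time: 2.2
tool_pos: [0.4798, 0.2993, 0.1567]
tcp_rot: [[0.002, -0.998, 0.07], [0.0, 0.07, 0.998], [-1.0, -0.002, 0.001]]
contact_force: [0.2, -1.4, 5.6]
grip_width: 0.404
```

Request:
carry_out(
  deltas=[
    {"dx":0,"dy":0,"dz":0.008,"rx":0,"ry":0,"rz":0},
    {"dx":-0.005,"dy":0,"dz":0.02,"rx":0,"ry":0,"rz":0},
    {"dx":-0.02,"dy":0,"dz":0.03,"rx":0,"ry":0,"rz":0},
    {"dx":-0.03,"dy":-0.01,"dz":0.03,"rx":0,"ry":0,"rz":0},
    {"dx":-0.035,"dy":-0.03,"dz":0.03,"rx":0,"ry":0,"rz":0},
  ],
)

```text
time: 2.7
tool_pos: [0.4421, 0.2701, 0.1862]
tcp_rot: [[-0.0, -0.998, 0.067], [0.001, 0.067, 0.998], [-1.0, 0.001, 0.001]]
contact_force: [-0.2, -1.2, -5.0]
grip_width: 0.402
```

Request:
carry_out(
  deltas=[
    {"dx":-0.005,"dy":-0.03,"dz":0,"rx":0,"ry":0,"rz":0},
    {"dx":-0.005,"dy":-0.065,"dz":0,"rx":0,"ry":0,"rz":0},
    {"dx":-0.005,"dy":-0.1,"dz":0,"rx":0,"ry":0,"rz":0},
    {"dx":-0.005,"dy":-0.135,"dz":0,"rx":0,"ry":0,"rz":0},
    {"dx":-0.005,"dy":-0.17,"dz":0,"rx":0,"ry":0,"rz":0},
  ],
)

```text
time: 3.2
tool_pos: [0.4376, 0.0984, 0.1859]
tcp_rot: [[-0.0, -0.998, 0.069], [0.0, 0.069, 0.998], [-1.0, 0.0, 0.0]]
contact_force: [-0.2, 0.2, -4.7]
grip_width: 0.405
```

Request:
carry_out(
  deltas=[
    {"dx":0.01,"dy":-0.035,"dz":0,"rx":0,"ry":0,"rz":0},
    {"dx":0.025,"dy":-0.07,"dz":0,"rx":0,"ry":0,"rz":0},
    {"dx":0.04,"dy":-0.105,"dz":0,"rx":0,"ry":0,"rz":0},
    {"dx":0.055,"dy":-0.13,"dz":0,"rx":0,"ry":0,"rz":0},
    {"dx":0.06,"dy":-0.145,"dz":0,"rx":0,"ry":0,"rz":0},
  ],
)

```text
time: 3.7
tool_pos: [0.4998, -0.0472, 0.186]
tcp_rot: [[0.002, -0.997, 0.071], [-0.0, 0.071, 0.997], [-1.0, -0.002, -0.0]]
contact_force: [0.4, 0.5, -6.0]
grip_width: 0.405
```

```bash
python3 - <<'E'
from h import *
print(robot.get_state()['tool_pos'],robot.get_state()['contact_force'])
snap('scene','scene2')
E
```

```text
[ 0.49981739 -0.04724806  0.18602567] [ 0.39209768  0.50116819 -5.97053821]
```

View pics/scene2.png

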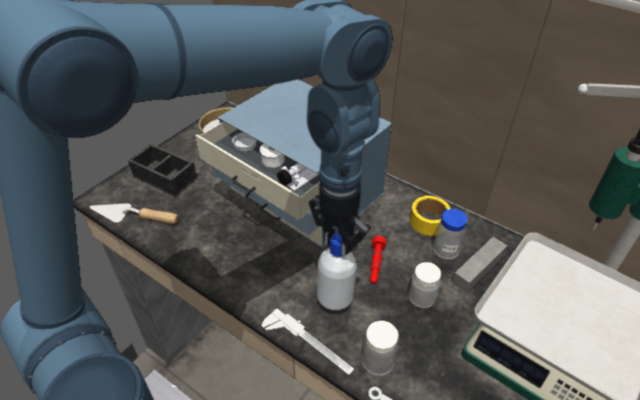

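The bottle hangs upright in the gripper at (336,280), right of the drawer. I'll set it down at about (0.50, -0.075).

Request:
carry_out(
  deltas=[
    {"dx":0,"dy":-0.015,"dz":0,"rx":0,"ry":0,"rz":0},
    {"dx":0,"dy":-0.028,"dz":-0.005,"rx":0,"ry":0,"rz":0},
    {"dx":0,"dy":-0.028,"dz":-0.015,"rx":0,"ry":0,"rz":0},
    {"dx":0,"dy":-0.028,"dz":-0.022,"rx":0,"ry":0,"rz":0},
    {"dx":0,"dy":-0.028,"dz":-0.025,"rx":0,"ry":0,"rz":0},
  ],
)

```text
time: 4.25
tool_pos: [0.4976, -0.0728, 0.1588]
tcp_rot: [[-0.003, -0.998, 0.069], [0.001, 0.069, 0.998], [-1.0, 0.003, 0.001]]
contact_force: [0.2, -0.7, -5.4]
grip_width: 0.408
```

Request:
carry_out(
  deltas=[
    {"dx":0,"dy":0,"dz":-0.001,"rx":0,"ry":0,"rz":0},
    {"dx":0,"dy":0,"dz":-0.002,"rx":0,"ry":0,"rz":0},
    {"dx":0,"dy":0,"dz":-0.003,"rx":0,"ry":0,"rz":0},
    {"dx":0,"dy":0,"dz":-0.004,"rx":0,"ry":0,"rz":0},
  ],
)

```text
time: 4.65
tool_pos: [0.4995, -0.0737, 0.1567]
tcp_rot: [[0.001, -0.998, 0.069], [-0.0, 0.069, 0.998], [-1.0, -0.001, -0.0]]
contact_force: [0.4, -0.0, 1.7]
grip_width: 0.404
```

Request:
carry_out(
  deltas=[
    {"dx":0,"dy":0,"dz":0,"rx":0,"ry":0,"rz":0},
    {"dx":0,"dy":0,"dz":0,"rx":0,"ry":0,"rz":0},
    {"dx":0,"dy":0,"dz":0,"rx":0,"ry":0,"rz":0},
    {"dx":0,"dy":0,"dz":0.015,"rx":0,"ry":0,"rz":0},
    {"dx":0,"dy":0,"dz":0.04,"rx":0,"ry":0,"rz":0},
  ],
  fingers=1,
)

```text
time: 5.15
tool_pos: [0.4979, -0.0735, 0.1957]
tcp_rot: [[-0.003, -0.998, 0.07], [0.001, 0.07, 0.998], [-1.0, 0.003, 0.001]]
contact_force: [0.6, 0.5, 0.9]
grip_width: 0.998
```

Request:
carry_out(
  deltas=[
    {"dx":0,"dy":0,"dz":0.04,"rx":0,"ry":0,"rz":0},
    {"dx":0,"dy":0,"dz":0.08,"rx":0,"ry":0,"rz":0},
    {"dx":0,"dy":0.02,"dz":0.11,"rx":0,"ry":0,"rz":0},
    {"dx":0,"dy":0.05,"dz":0.13,"rx":0,"ry":0,"rz":0},
    {"dx":0,"dy":0.09,"dz":0.14,"rx":0,"ry":0,"rz":0},
  ],
)

```text
time: 5.65
tool_pos: [0.5004, 0.0161, 0.3393]
tcp_rot: [[0.005, -0.997, 0.072], [-0.001, 0.072, 0.997], [-1.0, -0.005, -0.0]]
contact_force: [1.0, 0.3, -0.9]
grip_width: 0.998
```

```bash
python3 - <<'E'
from h import *
print(robot.get_state()['tool_pos'])
snap('scene','scene3')
snap('wrist','wrist3')
P,p=cloud('scene3');q=P.reshape(-1,3)
m=(q[:,2]>.178)&(q[:,2]<.19)&(np.hypot(q[:,0]-.5,q[:,1]+.075)<.04)
print(m.sum(),q[m].mean(0))
E
```

```text
[0.50036433 0.01606583 0.33926241]
191 [ 0.49977208 -0.07708303  0.18228504]
```

View pics/scene3.png

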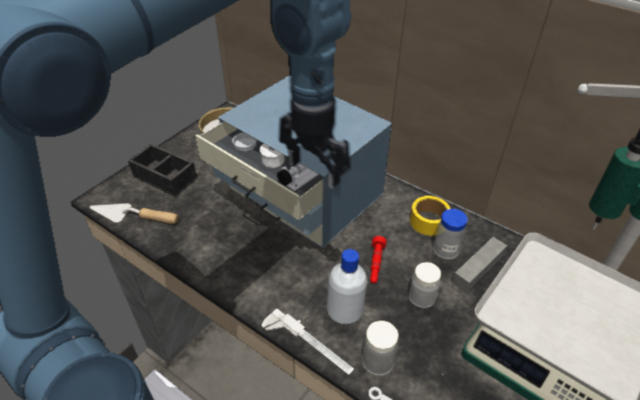

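View pics/wrist3.png

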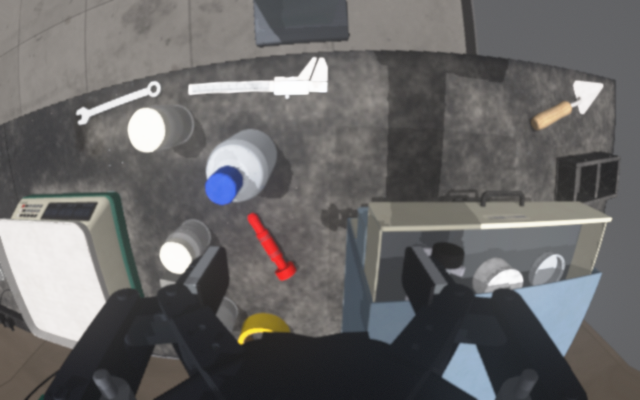

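Request:
carry_out(
  deltas=[
    {"dx":0.015,"dy":0.045,"dz":0,"rx":0,"ry":0,"rz":0},
    {"dx":0.03,"dy":0.09,"dz":-0.01,"rx":0,"ry":0,"rz":0},
    {"dx":0.05,"dy":0.135,"dz":-0.02,"rx":0,"ry":0,"rz":0},
    {"dx":0.065,"dy":0.18,"dz":-0.03,"rx":0,"ry":0,"rz":0},
    {"dx":0.073,"dy":0.227,"dz":-0.06,"rx":0,"ry":0,"rz":0},
  ],
  fingers=0,
)

```text
time: 6.25
tool_pos: [0.5736, 0.2396, 0.2807]
tcp_rot: [[0.005, -0.998, 0.07], [0.001, 0.07, 0.998], [-1.0, -0.005, 0.001]]
contact_force: [0.6, -0.1, -0.4]
grip_width: 0.144
```

Request:
carry_out(
  deltas=[
    {"dx":0,"dy":0,"dz":0,"rx":0,"ry":0,"rz":0},
    {"dx":0,"dy":0,"dz":0,"rx":0,"ry":0,"rz":0},
  ],
)

```text
time: 6.45
tool_pos: [0.5707, 0.238, 0.2783]
tcp_rot: [[-0.002, -0.998, 0.068], [-0.001, 0.068, 0.998], [-1.0, 0.002, -0.002]]
contact_force: [-0.8, -0.1, 0.4]
grip_width: 0.001
```

```bash
python3 - <<'E'
from h import *
print(robot.get_state()['tool_pos'])
snap('wrist','wrist4')
E
```

```text
[0.57074636 0.23801218 0.2782751 ]
```

View pics/wrist4.png

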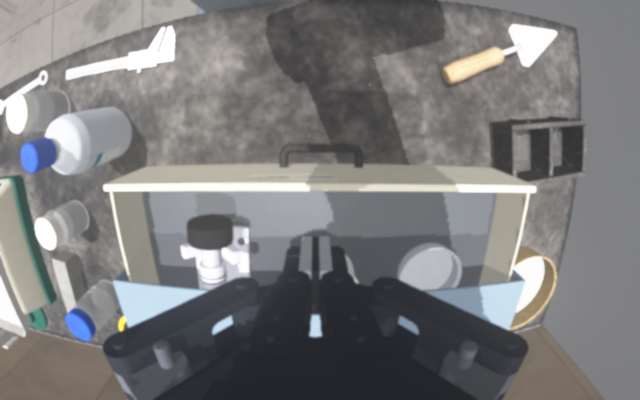

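Request:
carry_out(
  deltas=[
    {"dx":0,"dy":0,"dz":-0.025,"rx":0,"ry":0,"rz":0},
    {"dx":0,"dy":0,"dz":-0.05,"rx":0,"ry":0,"rz":0},
    {"dx":0,"dy":0,"dz":-0.068,"rx":0,"ry":0,"rz":0},
    {"dx":0,"dy":0,"dz":-0.071,"rx":0,"ry":0,"rz":0},
  ],
)

```text
time: 6.9
tool_pos: [0.5704, 0.2358, 0.2076]
tcp_rot: [[-0.002, -0.997, 0.072], [-0.001, 0.072, 0.997], [-1.0, 0.002, -0.001]]
contact_force: [-0.3, 0.1, 0.5]
grip_width: -0.003
```

Request:
carry_out(
  deltas=[
    {"dx":-0.004,"dy":0,"dz":0,"rx":0,"ry":0,"rz":0},
    {"dx":-0.008,"dy":0,"dz":0,"rx":0,"ry":0,"rz":0},
    {"dx":-0.012,"dy":0.001,"dz":0,"rx":0,"ry":0,"rz":0},
    {"dx":-0.018,"dy":0.001,"dz":0,"rx":0,"ry":0,"rz":0},
    {"dx":-0.025,"dy":0.002,"dz":0,"rx":0,"ry":0,"rz":0},
  ],
)

```text
time: 7.4
tool_pos: [0.5467, 0.2401, 0.2098]
tcp_rot: [[0.003, -0.998, 0.07], [0.0, 0.07, 0.998], [-1.0, -0.003, 0.001]]
contact_force: [1.6, -1.3, 0.9]
grip_width: 0.001
```

Request:
carry_out(
  deltas=[
    {"dx":-0.01,"dy":0.001,"dz":0,"rx":0,"ry":0,"rz":0},
    {"dx":-0.02,"dy":0.001,"dz":0,"rx":0,"ry":0,"rz":0},
    {"dx":-0.03,"dy":0.002,"dz":0,"rx":0,"ry":0,"rz":0},
    {"dx":-0.04,"dy":0.003,"dz":0,"rx":0,"ry":0,"rz":0},
    {"dx":-0.05,"dy":0.004,"dz":0,"rx":0,"ry":0,"rz":0},
  ],
)

```text
time: 7.9
tool_pos: [0.495, 0.2437, 0.2086]
tcp_rot: [[-0.0, -0.998, 0.07], [-0.001, 0.07, 0.998], [-1.0, 0.0, -0.001]]
contact_force: [2.1, -0.5, 1.3]
grip_width: 0.001
```

```bash
python3 - <<'E'
from h import *
print(robot.get_state()['tool_pos'])
snap('scene','scene5')
E
```

```text
[0.49503184 0.24374507 0.20857555]
```

View pics/scene5.png

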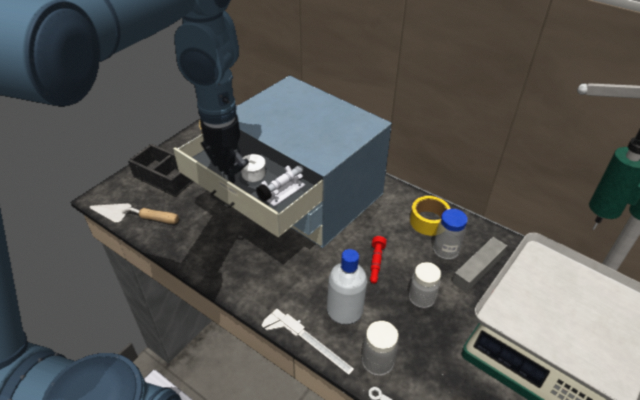

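The drawer follows the finger, with its front's right corner now at (280,225). I'll keep pulling, more slowly near the stop.

Request:
carry_out(
  deltas=[
    {"dx":-0.008,"dy":0.001,"dz":0,"rx":0,"ry":0,"rz":0},
    {"dx":-0.015,"dy":0.001,"dz":0,"rx":0,"ry":0,"rz":0},
    {"dx":-0.021,"dy":0.002,"dz":0,"rx":0,"ry":0,"rz":0},
    {"dx":-0.026,"dy":0.002,"dz":0,"rx":0,"ry":0,"rz":0},
    {"dx":-0.03,"dy":0.002,"dz":0,"rx":0,"ry":0,"rz":0},
  ],
)

```text
time: 8.45
tool_pos: [0.4683, 0.2461, 0.2088]
tcp_rot: [[0.005, -0.998, 0.07], [-0.0, 0.07, 0.998], [-1.0, -0.005, 0.0]]
contact_force: [15.2, 1.0, -10.2]
grip_width: -0.002
```

Request:
carry_out(
  deltas=[
    {"dx":-0.003,"dy":0,"dz":0,"rx":0,"ry":0,"rz":0},
    {"dx":-0.006,"dy":0,"dz":0,"rx":0,"ry":0,"rz":0},
    {"dx":-0.009,"dy":0,"dz":0,"rx":0,"ry":0,"rz":0},
  ],
)

```text
time: 8.75
tool_pos: [0.4683, 0.2461, 0.2092]
tcp_rot: [[0.021, -0.997, 0.072], [-0.001, 0.072, 0.997], [-1.0, -0.021, 0.0]]
contact_force: [37.8, 1.1, -26.8]
grip_width: -0.005
```

Request:
carry_out(
  deltas=[
    {"dx":-0.003,"dy":0,"dz":0,"rx":0,"ry":0,"rz":0},
    {"dx":-0.006,"dy":0,"dz":0,"rx":0,"ry":0,"rz":0},
  ],
)

```text
time: 8.95
tool_pos: [0.4684, 0.2461, 0.2094]
tcp_rot: [[0.031, -0.997, 0.074], [-0.002, 0.074, 0.997], [-1.0, -0.031, 0.001]]
contact_force: [54.2, 1.5, -38.3]
grip_width: -0.0
```

At the stop. I back off and rise.

Request:
carry_out(
  deltas=[
    {"dx":0.01,"dy":0,"dz":0,"rx":0,"ry":0,"rz":0},
    {"dx":0.018,"dy":0,"dz":0,"rx":0,"ry":0,"rz":0},
    {"dx":0.023,"dy":0,"dz":0.005,"rx":0,"ry":0,"rz":0},
    {"dx":0.023,"dy":0,"dz":0.04,"rx":0,"ry":0,"rz":0},
    {"dx":0.02,"dy":0,"dz":0.08,"rx":0,"ry":0,"rz":0},
  ],
)

```text
time: 9.45
tool_pos: [0.4691, 0.2454, 0.2881]
tcp_rot: [[-0.005, -0.998, 0.07], [-0.001, 0.07, 0.998], [-1.0, 0.005, -0.002]]
contact_force: [1.0, 0.7, 0.8]
grip_width: 0.003
```

Request:
carry_out(
  deltas=[
    {"dx":-0.01,"dy":-0.01,"dz":0.04,"rx":0,"ry":0,"rz":0},
    {"dx":-0.02,"dy":-0.03,"dz":0.08,"rx":0,"ry":0,"rz":0},
    {"dx":-0.03,"dy":-0.06,"dz":0.09,"rx":0,"ry":0,"rz":0},
    {"dx":-0.03,"dy":-0.08,"dz":0.09,"rx":0,"ry":0,"rz":0},
    {"dx":-0.03,"dy":-0.08,"dz":0.09,"rx":0,"ry":0,"rz":0},
  ],
  fingers=1,
)

```text
time: 9.95
tool_pos: [0.4403, 0.1646, 0.3801]
tcp_rot: [[0.001, -0.997, 0.072], [0.0, 0.072, 0.997], [-1.0, -0.001, 0.0]]
contact_force: [0.5, 0.3, 0.2]
grip_width: 0.842
```

```bash
python3 - <<'E'
from h import *
print(robot.get_state()['tool_pos'])
snap('scene','scene6')
snap('top','top6')
snap('wrist','wrist6')
for f in['scene6','top6']:
    img=cv2.imread('pics/%s.png'%f)
    c=img[100:250,150:350] if f[0]=='s' else img[150:280,170:330]
    cv2.imwrite('pics/%sz.png'%f,cv2.resize(c,None,fx=4,fy=4,interpolation=cv2.INTER_CUBIC))
E
```

```text
[0.44030636 0.16458505 0.38006801]
```

View pics/scene6z.png

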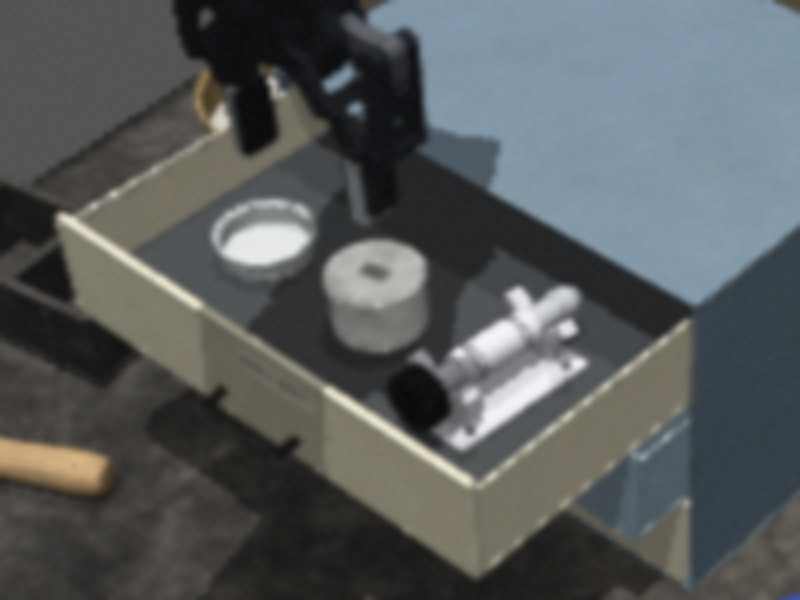

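View pics/top6z.png

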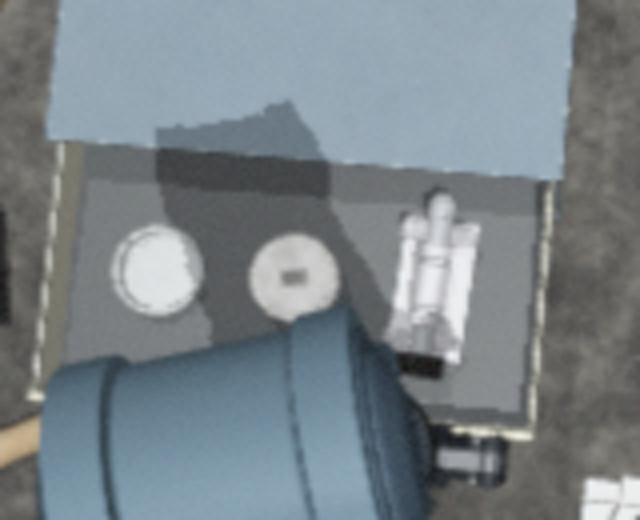

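View pics/wrist6.png

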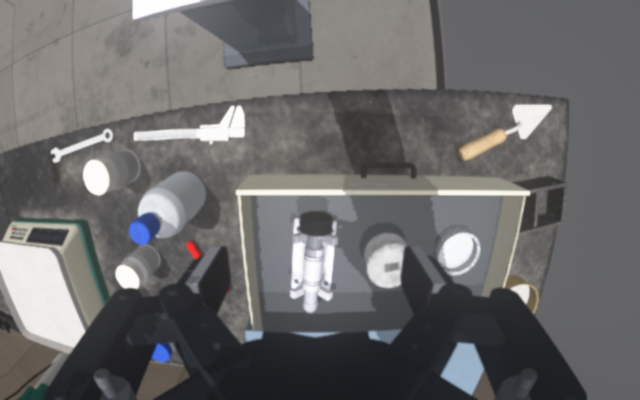

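The drawer is out. In the wrist view the tamper runs from its foot at (318,225) to its nose at (311,305). The tin at (385,258) and dish at (460,250) are still standing. Next I measure the tamper's axis.

```bash
python3 - <<'E'
from h import *
for f,fish in[('wrist6',True),('scene6',False),('top6',False)]:
    P,p=cloud(f,fish);q=P.reshape(-1,3)
    m=(q[:,0]>.44)&(q[:,0]<.62)&(q[:,1]>.1)&(q[:,1]<.205)&(q[:,2]>.16)&(q[:,2]<.26)
    a=q[m];l=np.median(a[a[:,2]<.185][:,2])
    t=a[(a[:,2]>.212)&(a[:,0]>.46)]
    fl=cv2.fitLine(np.ascontiguousarray(t[:,:2]).astype(np.float32),cv2.DIST_HUBER,0,.01,.01).ravel()
    print(f,len(a),'liner',l,'n',len(t),'fit',fl,'ang',np.degrees(np.arctan2(fl[1],fl[0])),t.min(0),t.max(0))
    for x in np.arange(.465,.62,.008):
        b=a[(abs(a[:,0]-x)<.004)&(a[:,2]>.205)]
        if len(b): print('  %.3f n%d y %.3f..%.3f mean %.3f zmax %.3f'%(x,len(b),b[:,1].min(),b[:,1].max(),b[:,1].mean(),np.percentile(b[:,2],95)))
    # drawer lip
    b=q[(q[:,2]>.222)&(q[:,2]<.236)&(q[:,0]>.42)&(q[:,0]<.5)&(q[:,1]>.1)&(q[:,1]<.38)]
    if len(b)>10: print('lip',np.polyfit(b[:,1],b[:,0],1)@[.25,1],np.median(b[:,2]))
E
```

```text
wrist6 11575 liner 0.1812939881554808 n 2434 fit [ 0.9930923  -0.11733555  0.5321595   0.15844706] ang -6.7383547 [0.47860001 0.12486232 0.21200808] [0.61996052 0.18624324 0.242149  ]
  0.481 n360 y 0.148..0.182 mean 0.164 zmax 0.230
  0.489 n232 y 0.145..0.182 mean 0.164 zmax 0.231
  0.497 n144 y 0.138..0.181 mean 0.159 zmax 0.230
  0.505 n283 y 0.137..0.186 mean 0.162 zmax 0.220
  0.513 n191 y 0.148..0.186 mean 0.165 zmax 0.222
  0.521 n136 y 0.148..0.170 mean 0.160 zmax 0.224
  0.529 n134 y 0.147..0.170 mean 0.158 zmax 0.224
  0.537 n121 y 0.146..0.168 mean 0.157 zmax 0.223
  0.545 n115 y 0.146..0.168 mean 0.157 zmax 0.223
  0.553 n125 y 0.144..0.166 mean 0.155 zmax 0.223
  0.561 n110 y 0.143..0.165 mean 0.154 zmax 0.223
  0.569 n141 y 0.129..0.165 mean 0.145 zmax 0.223
  0.577 n240 y 0.126..0.176 mean 0.155 zmax 0.220
  0.585 n102 y 0.142..0.176 mean 0.155 zmax 0.221
  0.593 n82 y 0.141..0.159 mean 0.150 zmax 0.221
  0.601 n17 y 0.144..0.157 mean 0.150 zmax 0.221
  0.617 n113 y 0.125..0.184 mean 0.154 zmax 0.242
lip 0.458747149863439 0.23150296947805157
scene6 2679 liner 0.180074
[... 1480 characters left out ...]
 mean 0.161 zmax 0.223
  0.521 n25 y 0.147..0.168 mean 0.156 zmax 0.226
  0.529 n24 y 0.147..0.165 mean 0.156 zmax 0.224
  0.537 n26 y 0.144..0.166 mean 0.153 zmax 0.223
  0.545 n24 y 0.144..0.163 mean 0.153 zmax 0.223
  0.553 n26 y 0.142..0.164 mean 0.152 zmax 0.224
  0.561 n24 y 0.142..0.161 mean 0.151 zmax 0.225
  0.569 n26 y 0.126..0.164 mean 0.146 zmax 0.221
  0.577 n51 y 0.126..0.174 mean 0.151 zmax 0.221
  0.585 n24 y 0.140..0.172 mean 0.152 zmax 0.220
  0.593 n18 y 0.140..0.156 mean 0.147 zmax 0.222
  0.601 n7 y 0.140..0.151 mean 0.145 zmax 0.220
  0.609 n2 y 0.104..0.125 mean 0.115 zmax 0.244
  0.617 n64 y 0.102..0.201 mean 0.137 zmax 0.243
lip 0.5642083911516539 0.22858825838074703
```

Request:
carry_out(
  deltas=[
    {"dx":0.03,"dy":-0.003,"dz":-0.03,"rx":0,"ry":0,"rz":-1},
    {"dx":0.065,"dy":-0.006,"dz":-0.06,"rx":0,"ry":0,"rz":-2},
    {"dx":0.09,"dy":-0.009,"dz":-0.08,"rx":0,"ry":0,"rz":-3},
    {"dx":0.1,"dy":-0.009,"dz":-0.09,"rx":0,"ry":0,"rz":-3.5},
    {"dx":0.1,"dy":-0.009,"dz":-0.09,"rx":0,"ry":0,"rz":-3.5},
  ],
  fingers=0.6,
)

```text
time: 10.6
tool_pos: [0.5406, 0.1575, 0.2861]
tcp_rot: [[-0.005, -0.992, 0.13], [-0.0, 0.13, 0.992], [-1.0, 0.005, -0.001]]
contact_force: [0.3, 0.1, -0.4]
grip_width: 0.602
```

```bash
python3 - <<'E'
from h import *
s=robot.get_state();print(s['tool_pos'],s['q'].round(1),s['tcp_rot'].round(3))
snap('wrist','wrist7');snap('top','top7')
P,p=cloud('wrist7',True);q=P.reshape(-1,3)
m=(q[:,0]>.44)&(q[:,0]<.615)&(q[:,1]>.1)&(q[:,1]<.205)&(q[:,2]>.16)&(q[:,2]<.24)
a=q[m]
for x in np.arange(.469,.62,.006):
        b=a[(abs(a[:,0]-x)<.003)&(a[:,2]>.205)]
        if len(b): print('  %.3f n%d y %.3f..%.3f mid %.4f zmax %.3f'%(x,len(b),b[:,1].min(),b[:,1].max(),(b[:,1].min()+b[:,1].max())/2,np.percentile(b[:,2],95)))
b=q[(abs(q[:,2]-.218)<.004)&(q[:,1]>.19)&(q[:,1]<.3)&(q[:,0]>.47)&(q[:,0]<.6)];print('tin',b.min(0),b.max(0))
img=cv2.imread('pics/top7.png');cv2.imwrite('pics/top7z.png',cv2.resize(img[150:250,200:330],None,fx=5,fy=5,interpolation=cv2.INTER_CUBIC))
E
```

```text
[0.54056527 0.15750792 0.28613559] [ 9.8 20.1 10.5 80.7  0.  17.2] [[-0.005 -0.992  0.13 ]
 [-0.     0.13   0.992]
 [-1.     0.005 -0.001]]
  0.481 n298 y 0.148..0.182 mid 0.1650 zmax 0.230
  0.487 n463 y 0.147..0.182 mid 0.1643 zmax 0.231
  0.493 n447 y 0.146..0.182 mid 0.1638 zmax 0.231
  0.499 n328 y 0.138..0.181 mid 0.1592 zmax 0.229
  0.505 n579 y 0.137..0.187 mid 0.1618 zmax 0.221
  0.511 n388 y 0.143..0.186 mid 0.1646 zmax 0.221
  0.517 n281 y 0.148..0.171 mid 0.1595 zmax 0.224
  0.523 n250 y 0.148..0.170 mid 0.1591 zmax 0.224
  0.529 n243 y 0.147..0.169 mid 0.1584 zmax 0.224
  0.535 n233 y 0.148..0.169 mid 0.1581 zmax 0.223
  0.541 n233 y 0.147..0.168 mid 0.1573 zmax 0.224
  0.547 n227 y 0.146..0.167 mid 0.1565 zmax 0.224
  0.553 n226 y 0.145..0.167 mid 0.1558 zmax 0.224
  0.559 n211 y 0.144..0.166 mid 0.1549 zmax 0.224
  0.565 n211 y 0.143..0.165 mid 0.1542 zmax 0.224
  0.571 n289 y 0.128..0.167 mid 0.1475 zmax 0.222
  0.577 n485 y 0.127..0.177 mid 0.1520 zmax 0.221
  0.583 n248 y 0.138..0.176 mid 0.1571 zmax 0.221
  0.589 n163 y 0.141..0.159 mid 0.1500 zmax 0.221
  0.595 n142 y 0.140..0.158 mid 0.1493 zmax 0.222
  0.601 n53 y 0.143..0.158 mid 0.1506 zmax 0.221
  0.607 n2 y 0.149..0.150 mid 0.1493 zmax 0.216
  0.613 n40 y 0.101..0.134 mid 0.1174 zmax 0.240
tin [0.51687733 0.2174911  0.21433545] [0.57523514 0.27596691 0.22123383]
```

View pics/wrist7.png

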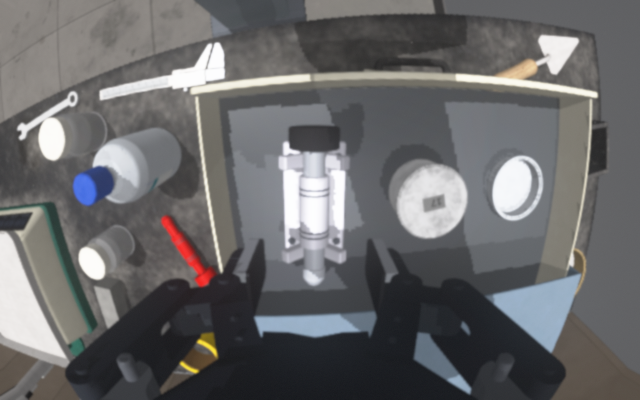

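View pics/top7z.png

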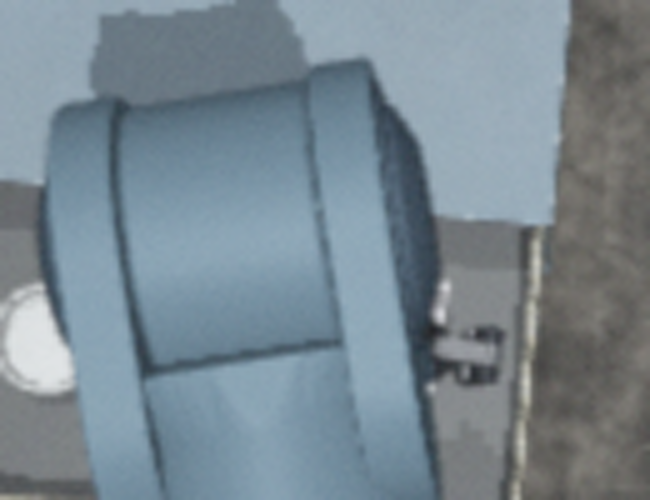

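Request:
carry_out(
  deltas=[
    {"dx":0,"dy":-0.001,"dz":-0.025,"rx":0,"ry":0,"rz":0.8},
    {"dx":0,"dy":-0.001,"dz":-0.05,"rx":0,"ry":0,"rz":0.8},
    {"dx":0,"dy":-0.001,"dz":-0.072,"rx":0,"ry":0,"rz":0.8},
    {"dx":0,"dy":-0.001,"dz":-0.086,"rx":0,"ry":0,"rz":0.8},
    {"dx":0,"dy":-0.001,"dz":-0.091,"rx":0,"ry":0,"rz":0.8},
  ],
  fingers=0.6,
)

```text
time: 11.2
tool_pos: [0.5399, 0.1564, 0.198]
tcp_rot: [[-0.0, -0.993, 0.116], [0.0, 0.116, 0.993], [-1.0, 0.0, 0.0]]
contact_force: [0.5, -0.1, -0.2]
grip_width: 0.601
```

Request:
carry_out(
  deltas=[
    {"dx":0,"dy":0,"dz":0,"rx":0,"ry":0,"rz":0},
    {"dx":0,"dy":0,"dz":0,"rx":0,"ry":0,"rz":0},
  ],
)

```text
time: 11.4
tool_pos: [0.5417, 0.1563, 0.1995]
tcp_rot: [[0.003, -0.993, 0.116], [0.001, 0.116, 0.993], [-1.0, -0.002, 0.001]]
contact_force: [-0.3, -0.0, -0.3]
grip_width: 0.598
```

Request:
carry_out(
  deltas=[
    {"dx":0,"dy":0,"dz":-0.003,"rx":0,"ry":0,"rz":0},
    {"dx":0,"dy":0,"dz":-0.006,"rx":0,"ry":0,"rz":0},
    {"dx":0,"dy":0,"dz":-0.006,"rx":0,"ry":0,"rz":0},
  ],
)

```text
time: 11.7
tool_pos: [0.5411, 0.1559, 0.1915]
tcp_rot: [[-0.0, -0.993, 0.117], [0.0, 0.117, 0.993], [-1.0, 0.0, 0.0]]
contact_force: [0.4, 0.4, -0.5]
grip_width: 0.595
```

Request:
carry_out(
  deltas=[
    {"dx":0,"dy":0,"dz":0,"rx":0,"ry":0,"rz":0},
    {"dx":0,"dy":0,"dz":0,"rx":0,"ry":0,"rz":0},
    {"dx":0,"dy":0,"dz":0,"rx":0,"ry":0,"rz":0},
    {"dx":0,"dy":0,"dz":0,"rx":0,"ry":0,"rz":0},
    {"dx":0,"dy":0,"dz":0,"rx":0,"ry":0,"rz":0},
  ],
  fingers=0,
)

```text
time: 12.2
tool_pos: [0.5413, 0.1562, 0.1919]
tcp_rot: [[0.0, -0.993, 0.117], [0.001, 0.117, 0.993], [-1.0, -0.0, 0.001]]
contact_force: [-0.7, 1.4, 1.7]
grip_width: 0.237
```

Request:
carry_out(
  deltas=[
    {"dx":0,"dy":0,"dz":0.006,"rx":0,"ry":0,"rz":0},
    {"dx":0,"dy":0,"dz":0.02,"rx":0,"ry":0,"rz":0},
    {"dx":0,"dy":0,"dz":0.045,"rx":0,"ry":0,"rz":0},
    {"dx":0,"dy":0,"dz":0.07,"rx":0,"ry":0,"rz":0},
    {"dx":0,"dy":0,"dz":0.08,"rx":0,"ry":0,"rz":0},
  ],
)

```text
time: 12.7
tool_pos: [0.542, 0.1559, 0.2741]
tcp_rot: [[0.003, -0.993, 0.116], [0.0, 0.116, 0.993], [-1.0, -0.003, 0.0]]
contact_force: [1.0, -0.9, -2.8]
grip_width: 0.233
```

```bash
python3 - <<'E'
from h import *
s=robot.get_state();print(s['tool_pos'],s['grip_width'])
snap('wrist','wrist8');snap('scene','scene8')
img=cv2.imread('pics/scene8.png');cv2.imwrite('pics/scene8z.png',cv2.resize(img[60:260,150:400],None,fx=3,fy=3,interpolation=cv2.INTER_CUBIC))
E
```

```text
[0.54204892 0.15585516 0.27405967] 0.2331826644744107
```

View pics/wrist8.png

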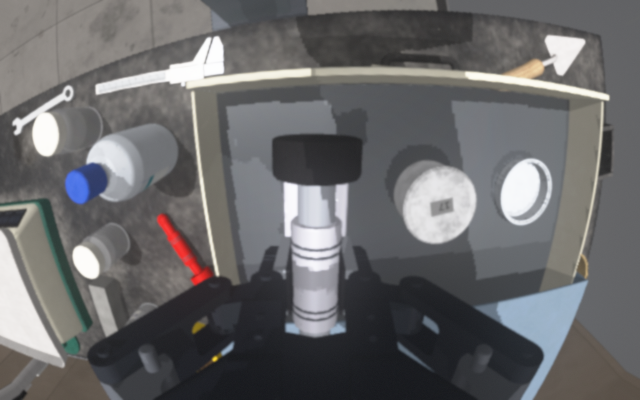

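View pics/scene8z.png

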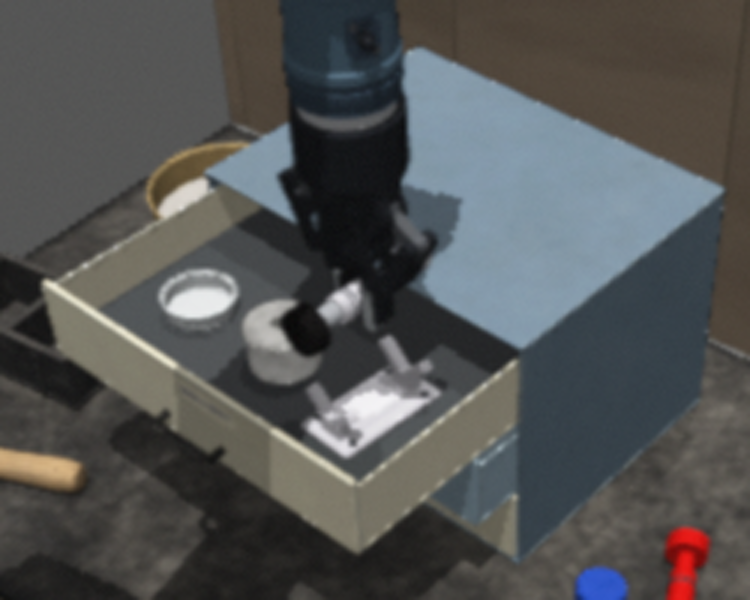

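```bash
python3 - <<'E'
from h import *
P,p=cloud('scene8');q=P.reshape(-1,3)
a=q[(q[:,0]>.47)&(q[:,0]<.61)&(q[:,1]>.115)&(q[:,1]<.2)]
s=a[(a[:,2]>.205)&(a[:,2]<.226)]
for nm,b in[('front',s[s[:,0]<.54]),('back',s[s[:,0]>.54])]:
    t=b[b[:,2]>.213]
    print(nm,len(b),b.min(0).round(4),b.max(0).round(4),b.mean(0).round(4),'tops',t.min(0).round(4),t.max(0).round(4), t.mean(0).round(4))
    print(np.round(b[np.argsort(b[:,1])][::4],3).tolist())
b=a[(a[:,2]>.1835)&(a[:,2]<.19)];
r=cv2.minAreaRect(np.ascontiguousarray(b[:,:2]).astype(np.float32));print('base',len(b),r)
P,p=cloud('wrist8',True);q=P.reshape(-1,3)
a=q[(q[:,0]>.46)&(q[:,0]<.61)&(q[:,1]>.12)&(q[:,1]<.2)&(q[:,2]>.25)]
for x in np.arange(.474,.56,.006):
        b=a[(abs(a[:,0]-x)<.003)]
        if len(b): print('  %.3f n%d y %.3f..%.3f mid %.4f zmax %.3f'%(x,len(b),b[:,1].min(),b[:,1].max(),(b[:,1].min()+b[:,1].max())/2,np.percentile(b[:,2],97)))
print(a[:,0].min())
E
```

```text
front 79 [0.4974 0.1362 0.205 ] [0.5128 0.1839 0.2202] [0.5047 0.162  0.2129] tops [0.4974 0.1362 0.2131] [0.5128 0.1836 0.2202] [0.5044 0.1592 0.2166]
[[0.506, 0.136, 0.216], [0.501, 0.138, 0.213], [0.507, 0.139, 0.217], [0.502, 0.14, 0.22], [0.5, 0.142, 0.218], [0.498, 0.144, 0.209], [0.5, 0.148, 0.214], [0.499, 0.151, 0.207], [0.51, 0.166, 0.205], [0.506, 0.168, 0.208], [0.503, 0.169, 0.206], [0.511, 0.171, 0.211], [0.505, 0.172, 0.215], [0.503, 0.174, 0.206], [0.511, 0.175, 0.211], [0.507, 0.176, 0.217], [0.505, 0.178, 0.214], [0.51, 0.179, 0.219], [0.505, 0.18, 0.219], [0.505, 0.183, 0.218]]
back 72 [0.5684 0.1266 0.2052] [0.5847 0.1755 0.2199] [0.5758 0.1526 0.2131] tops [0.5684 0.1266 0.2131] [0.5834 0.1755 0.2199] [0.5756 0.1483 0.2167]
[[0.569, 0.127, 0.215], [0.574, 0.127, 0.217], [0.577, 0.13, 0.217], [0.572, 0.131, 0.22], [0.57, 0.133, 0.214], [0.57, 0.136, 0.21], [0.57, 0.138, 0.215], [0.576, 0.155, 0.208], [0.578, 0.159, 0.206], [0.576, 0.161, 0.207], [0.582, 0.163, 0.208], [0.577, 0.164, 0.208], [0.582, 0.165, 0.213], [0.576, 0.166, 0.217], [0.575, 0.168, 0.207], [0.58
[... 203 characters left out ...]
mid 0.1601 zmax 0.312
  0.486 n1603 y 0.145..0.182 mid 0.1637 zmax 0.313
  0.492 n1468 y 0.145..0.182 mid 0.1634 zmax 0.313
  0.498 n648 y 0.146..0.181 mid 0.1631 zmax 0.312
  0.504 n585 y 0.153..0.170 mid 0.1616 zmax 0.303
  0.510 n543 y 0.153..0.169 mid 0.1608 zmax 0.303
  0.516 n802 y 0.140..0.170 mid 0.1554 zmax 0.305
  0.522 n8082 y 0.120..0.179 mid 0.1493 zmax 0.380
  0.528 n10039 y 0.120..0.181 mid 0.1504 zmax 0.375
  0.534 n8109 y 0.120..0.200 mid 0.1600 zmax 0.375
  0.540 n2645 y 0.120..0.200 mid 0.1600 zmax 0.371
  0.546 n1929 y 0.120..0.200 mid 0.1600 zmax 0.367
  0.552 n1736 y 0.120..0.200 mid 0.1602 zmax 0.353
  0.558 n878 y 0.143..0.200 mid 0.1716 zmax 0.353
0.47979916336386924
```

The tamper is held level, with the cradle left in place at about (0.541, 0.156) and yawed -7°. Now the half turn.

Request:
carry_out(
  deltas=[
    {"dx":0,"dy":0,"dz":0,"rx":0,"ry":0,"rz":8},
    {"dx":0,"dy":0,"dz":0,"rx":0,"ry":0,"rz":16},
    {"dx":0,"dy":0,"dz":0,"rx":0,"ry":0,"rz":24},
    {"dx":0,"dy":0,"dz":0,"rx":0,"ry":0,"rz":32},
    {"dx":0,"dy":0,"dz":0,"rx":0,"ry":0,"rz":40},
  ],
)

```text
time: 13.3
tool_pos: [0.5403, 0.1557, 0.2697]
tcp_rot: [[-0.003, -0.833, -0.554], [-0.001, -0.554, 0.833], [-1.0, 0.003, 0.001]]
contact_force: [0.3, -0.5, -1.9]
grip_width: 0.237
```

Request:
carry_out(
  deltas=[
    {"dx":0,"dy":0,"dz":0,"rx":0,"ry":0,"rz":8},
    {"dx":0,"dy":0,"dz":0,"rx":0,"ry":0,"rz":16},
    {"dx":0,"dy":0,"dz":0,"rx":0,"ry":0,"rz":24},
    {"dx":0,"dy":0,"dz":0,"rx":0,"ry":0,"rz":32},
    {"dx":0,"dy":0,"dz":0,"rx":0,"ry":0,"rz":40},
  ],
)

```text
time: 13.8
tool_pos: [0.5403, 0.1557, 0.2697]
tcp_rot: [[-0.003, -0.282, -0.96], [-0.001, -0.96, 0.282], [-1.0, 0.002, 0.003]]
contact_force: [0.3, -0.3, -1.9]
grip_width: 0.237
```

Request:
carry_out(
  deltas=[
    {"dx":0,"dy":0,"dz":0,"rx":0,"ry":0,"rz":8},
    {"dx":0,"dy":0,"dz":0,"rx":0,"ry":0,"rz":16},
    {"dx":0,"dy":0,"dz":0,"rx":0,"ry":0,"rz":24},
    {"dx":0,"dy":0,"dz":0,"rx":0,"ry":0,"rz":32},
    {"dx":0,"dy":0,"dz":0,"rx":0,"ry":0,"rz":40},
  ],
)

```text
time: 14.3
tool_pos: [0.5403, 0.1557, 0.2697]
tcp_rot: [[-0.003, 0.401, -0.916], [-0.001, -0.916, -0.401], [-1.0, -0.001, 0.003]]
contact_force: [-0.4, 0.3, -2.3]
grip_width: 0.237
```

Request:
carry_out(
  deltas=[
    {"dx":0,"dy":0,"dz":0,"rx":0,"ry":0,"rz":8},
    {"dx":0,"dy":0,"dz":0,"rx":0,"ry":0,"rz":16},
    {"dx":0,"dy":0,"dz":0,"rx":0,"ry":0,"rz":24},
    {"dx":0,"dy":0,"dz":0,"rx":0,"ry":0,"rz":32},
    {"dx":0,"dy":0,"dz":0,"rx":0,"ry":0,"rz":40},
  ],
)

```text
time: 14.8
tool_pos: [0.5403, 0.1557, 0.2697]
tcp_rot: [[-0.003, 0.896, -0.444], [-0.001, -0.444, -0.896], [-1.0, -0.003, 0.002]]
contact_force: [0.2, 0.1, -2.6]
grip_width: 0.239
```

Request:
carry_out(
  deltas=[
    {"dx":0,"dy":0,"dz":0,"rx":0,"ry":0,"rz":8},
    {"dx":0,"dy":0,"dz":0,"rx":0,"ry":0,"rz":16},
    {"dx":0,"dy":0,"dz":0,"rx":0,"ry":0,"rz":19.5},
    {"dx":0,"dy":0,"dz":0,"rx":0,"ry":0,"rz":19.5},
    {"dx":0,"dy":0,"dz":0,"rx":0,"ry":0,"rz":19.5},
  ],
)

```text
time: 15.3
tool_pos: [0.5406, 0.1558, 0.2704]
tcp_rot: [[-0.002, 0.992, -0.127], [-0.001, -0.127, -0.992], [-1.0, -0.002, 0.001]]
contact_force: [0.1, -1.0, -1.4]
grip_width: 0.233
```

```bash
python3 - <<'E'
from h import *
s=robot.get_state();print(s['tool_pos'],s['grip_width'],s['q'].round(1))
R=s['tcp_rot'];print(R.round(4),'jaw ang',np.degrees(np.arctan2(R[1,2],R[0,2])))
snap('wrist','wrist9');snap('scene','scene9')
img=cv2.imread('pics/scene9.png');cv2.imwrite('pics/scene9z.png',cv2.resize(img[60:260,150:400],None,fx=3,fy=3,interpolation=cv2.INTER_CUBIC))
for f,fi in[('wrist9',True),('scene9',False)]:
  P,p=cloud(f,fi);q=P.reshape(-1,3)
  a=q[(q[:,0]>.46)&(q[:,0]<.625)&(q[:,1]>.12)&(q[:,1]<.2)&(q[:,2]>.265)&(q[:,2]<.32)]
  print(f)
  for x in np.arange(.468,.624,.004):
        b=a[(abs(a[:,0]-x)<.002)]
        if len(b): print('  %.3f n%d y %.3f..%.3f mid %.4f zmax %.3f'%(x,len(b),b[:,1].min(),b[:,1].max(),(b[:,1].min()+b[:,1].max())/2,np.percentile(b[:,2],97)))
  print(a[:,0].min(),a[:,0].max())
E
```

```text
[0.54057526 0.15578226 0.27042001] 0.23262722786495954 [   9.6   19.9    7.9   78.1   -0.  -163.1]
[[-2.200e-03  9.920e-01 -1.266e-01]
 [-6.000e-04 -1.266e-01 -9.920e-01]
 [-1.000e+00 -2.100e-03  8.000e-04]] jaw ang -97.2712959109193
wrist9
  0.504 n8 y 0.154..0.155 mid 0.1542 zmax 0.296
  0.508 n89 y 0.154..0.169 mid 0.1614 zmax 0.300
  0.512 n91 y 0.149..0.169 mid 0.1594 zmax 0.302
  0.516 n278 y 0.149..0.171 mid 0.1599 zmax 0.302
  0.520 n277 y 0.149..0.170 mid 0.1595 zmax 0.303
  0.524 n311 y 0.148..0.170 mid 0.1592 zmax 0.303
  0.528 n327 y 0.146..0.169 mid 0.1574 zmax 0.308
  0.532 n437 y 0.145..0.170 mid 0.1576 zmax 0.317
  0.536 n510 y 0.145..0.170 mid 0.1575 zmax 0.318
  0.540 n522 y 0.144..0.169 mid 0.1569 zmax 0.318
  0.544 n996 y 0.124..0.169 mid 0.1464 zmax 0.318
  0.548 n1191 y 0.120..0.183 mid 0.1515 zmax 0.319
  0.552 n1702 y 0.133..0.187 mid 0.1599 zmax 0.319
  0.556 n862 y 0.144..0.197 mid 0.1703 zmax 0.320
  0.560 n469 y 0.143..0.194 mid 0.1688 zmax 0.302
  0.564 n567 y 0.143..0.165 mid 0.1539 zmax 0.302
  0.568 n454 y 0.145..0.164 mid 0.1546 zmax 0.300
  0.572 n35
[... 995 characters left out ...]
0.163 mid 0.1554 zmax 0.301
  0.520 n25 y 0.145..0.164 mid 0.1544 zmax 0.302
  0.524 n25 y 0.123..0.163 mid 0.1433 zmax 0.320
  0.528 n72 y 0.132..0.175 mid 0.1533 zmax 0.318
  0.532 n91 y 0.131..0.194 mid 0.1625 zmax 0.319
  0.536 n42 y 0.131..0.190 mid 0.1605 zmax 0.319
  0.540 n33 y 0.130..0.170 mid 0.1502 zmax 0.318
  0.544 n24 y 0.131..0.173 mid 0.1522 zmax 0.320
  0.548 n5 y 0.139..0.177 mid 0.1582 zmax 0.318
  0.580 n2 y 0.134..0.136 mid 0.1351 zmax 0.294
  0.584 n24 y 0.132..0.148 mid 0.1404 zmax 0.296
  0.588 n11 y 0.130..0.137 mid 0.1336 zmax 0.299
  0.592 n14 y 0.130..0.136 mid 0.1325 zmax 0.301
  0.596 n13 y 0.130..0.137 mid 0.1337 zmax 0.302
0.4760404889699436 0.5976121498802838
```

View pics/wrist9.png

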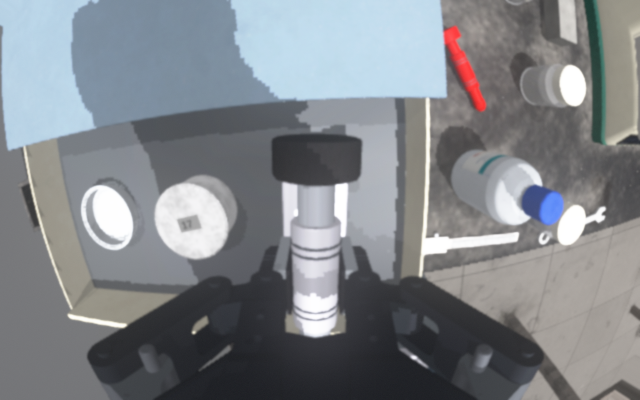

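View pics/scene9z.png

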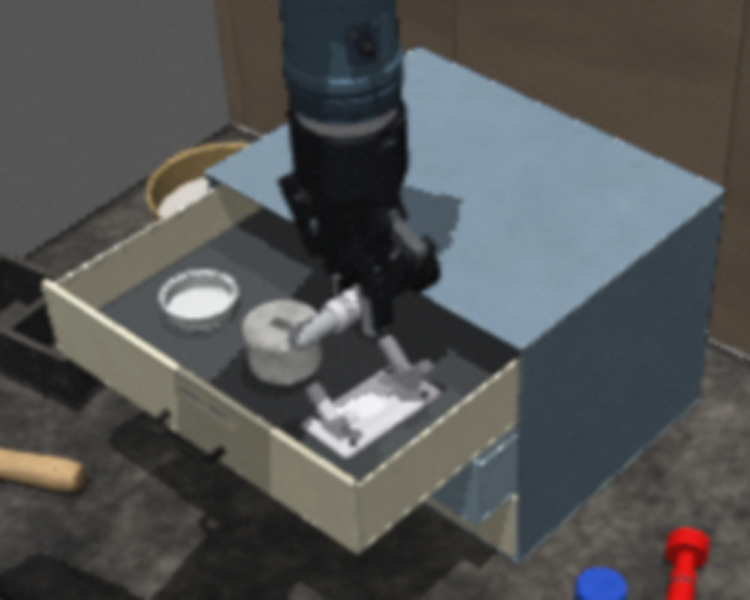

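Turned, with the nose to the front (scene crop 300,340). Against the saddles the tamper sits about 2 mm too far forward, so I correct that and lower.

Request:
carry_out(
  deltas=[
    {"dx":0.002,"dy":0,"dz":-0.02,"rx":0,"ry":0,"rz":0},
    {"dx":0.002,"dy":0,"dz":-0.04,"rx":0,"ry":0,"rz":0},
    {"dx":0.002,"dy":0,"dz":-0.055,"rx":0,"ry":0,"rz":0},
    {"dx":0.002,"dy":0,"dz":-0.065,"rx":0,"ry":0,"rz":0},
    {"dx":0.002,"dy":0,"dz":-0.07,"rx":0,"ry":0,"rz":0},
  ],
)

```text
time: 15.9
tool_pos: [0.5426, 0.1558, 0.2006]
tcp_rot: [[-0.002, 0.992, -0.126], [-0.0, -0.126, -0.992], [-1.0, -0.002, 0.001]]
contact_force: [0.1, -0.3, -2.3]
grip_width: 0.238
```

Request:
carry_out(
  deltas=[
    {"dx":0,"dy":0,"dz":-0.002,"rx":0,"ry":0,"rz":0},
    {"dx":0,"dy":0,"dz":-0.004,"rx":0,"ry":0,"rz":0},
    {"dx":0,"dy":0,"dz":-0.005,"rx":0,"ry":0,"rz":0},
  ],
)

```text
time: 16.2
tool_pos: [0.5437, 0.156, 0.1973]
tcp_rot: [[0.001, 0.992, -0.125], [0.0, -0.125, -0.992], [-1.0, 0.001, -0.0]]
contact_force: [0.0, -0.5, -0.7]
grip_width: 0.237
```

```bash
python3 - <<'E'
from h import *
s=robot.get_state();print(s['tool_pos'],s['contact_force'])
snap('wrist','wrist10');snap('scene','scene10')
img=cv2.imread('pics/scene10.png');cv2.imwrite('pics/scene10z.png',cv2.resize(img[110:240,180:350],None,fx=4.6,fy=4.6,interpolation=cv2.INTER_CUBIC))
E
```

```text
[0.54367336 0.15602247 0.19726137] [ 0.03094279 -0.47151853 -0.67873474]
```

View pics/scene10z.png

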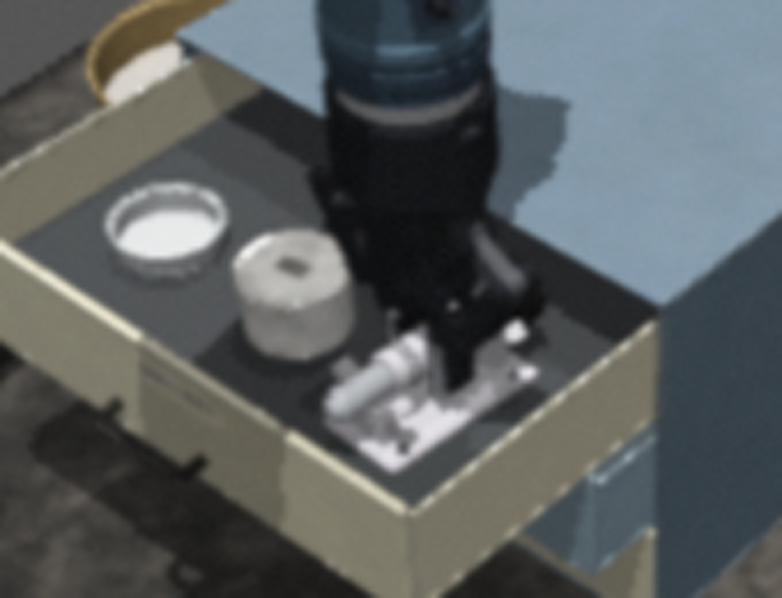

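View pics/wrist10.png

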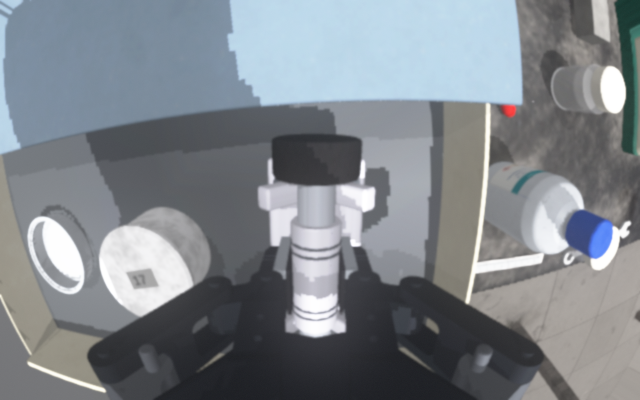

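```bash
python3 - <<'E'
from h import *
P,p=cloud('wrist10',True)
for u in (268,275,317,362,368):
    print(u,[(v,tuple(np.round(P[v,u],4)[[0,2]])) for v in range(160,236,4)])
P,p=cloud('scene10');q=P.reshape(-1,3)
a=q[(q[:,0]>.46)&(q[:,0]<.62)&(q[:,1]>.145)&(q[:,1]<.175)&(q[:,2]>.215)&(q[:,2]<.24)]
for x in np.arange(.47,.61,.005):
    b=a[abs(a[:,0]-x)<.0025]
    if len(b):print('%.3f %.3f %.3f %.3f'%(x,b[:,1].min(),b[:,1].max(),b[:,2].max()))
E
```

```text
268 [(160, (np.float64(0.5919), np.float64(0.1858))), (164, (np.float64(0.59), np.float64(0.1868))), (168, (np.float64(0.5881), np.float64(0.1881))), (172, (np.float64(0.5858), np.float64(0.1863))), (176, (np.float64(0.5837), np.float64(0.1862))), (180, (np.float64(0.5816), np.float64(0.1864))), (184, (np.float64(0.5794), np.float64(0.186))), (188, (np.float64(0.5852), np.float64(0.2187))), (192, (np.float64(0.5839), np.float64(0.2203))), (196, (np.float64(0.5822), np.float64(0.2201))), (200, (np.float64(0.5803), np.float64(0.2196))), (204, (np.float64(0.5787), np.float64(0.2199))), (208, (np.float64(0.5772), np.float64(0.2204))), (212, (np.float64(0.5629), np.float64(0.1819))), (216, (np.float64(0.5606), np.float64(0.182))), (220, (np.float64(0.558), np.float64(0.1811))), (224, (np.float64(0.5562), np.float64(0.1826))), (228, (np.float64(0.5539), np.float64(0.1827))), (232, (np.float64(0.551), np.float64(0.1816)))]
275 [(160, (np.float64(0.5976), np.float64(0.2269))), (164, (np.float64(0.5961), np.float64(0.227))), (168, (np.float64(0.5945), np.float64(0.2266))), (172, (np.float64(0
[... 3330 characters left out ...]
), np.float64(0.1825))), (220, (np.float64(0.5515), np.float64(0.1825))), (224, (np.float64(0.5486), np.float64(0.1812))), (228, (np.float64(0.5461), np.float64(0.1811))), (232, (np.float64(0.5442), np.float64(0.1822)))]
0.480 0.156 0.168 0.223
0.485 0.156 0.168 0.226
0.490 0.155 0.170 0.227
0.495 0.154 0.167 0.226
0.500 0.152 0.166 0.225
0.505 0.146 0.173 0.226
0.510 0.152 0.175 0.225
0.515 0.147 0.170 0.228
0.520 0.146 0.167 0.228
0.525 0.147 0.164 0.228
0.530 0.146 0.173 0.238
0.535 0.151 0.175 0.239
0.540 0.154 0.173 0.237
0.545 0.165 0.170 0.236
0.550 0.166 0.168 0.228
0.560 0.158 0.158 0.226
0.565 0.159 0.159 0.225
0.595 0.147 0.151 0.236
0.600 0.148 0.149 0.235
0.605 0.160 0.160 0.229
```

Gaps are about 5 mm to the foot and 5 mm to the barrel, so it's centred along the axis. I lower the last 6 mm.

Request:
carry_out(
  deltas=[
    {"dx":0,"dy":0,"dz":-0.0015,"rx":0,"ry":0,"rz":0},
    {"dx":0,"dy":0,"dz":-0.003,"rx":0,"ry":0,"rz":0},
    {"dx":0,"dy":0,"dz":-0.004,"rx":0,"ry":0,"rz":0},
  ],
)

```text
time: 16.6
tool_pos: [0.5432, 0.156, 0.1926]
tcp_rot: [[-0.0, 0.992, -0.125], [-0.0, -0.125, -0.992], [-1.0, -0.0, 0.0]]
contact_force: [0.3, -1.1, -1.6]
grip_width: 0.236
```

Request:
carry_out(
  deltas=[
    {"dx":0,"dy":0,"dz":-0.001,"rx":0,"ry":0,"rz":0},
    {"dx":0,"dy":0,"dz":-0.0015,"rx":0,"ry":0,"rz":0},
    {"dx":0,"dy":0,"dz":-0.0015,"rx":0,"ry":0,"rz":0},
  ],
)

```text
time: 16.9
tool_pos: [0.5435, 0.156, 0.1919]
tcp_rot: [[0.001, 0.992, -0.125], [-0.0, -0.125, -0.992], [-1.0, 0.001, -0.0]]
contact_force: [-0.8, -0.5, 3.9]
grip_width: 0.241
```

Request:
carry_out(
  deltas=[
    {"dx":0,"dy":0,"dz":0,"rx":0,"ry":0,"rz":0},
    {"dx":0,"dy":0,"dz":0,"rx":0,"ry":0,"rz":0},
    {"dx":0,"dy":0,"dz":0,"rx":0,"ry":0,"rz":0},
    {"dx":0,"dy":0,"dz":0,"rx":0,"ry":0,"rz":0},
  ],
  fingers=0.55,
)

```text
time: 17.3
tool_pos: [0.5431, 0.1559, 0.191]
tcp_rot: [[-0.0, 0.992, -0.125], [-0.0, -0.125, -0.992], [-1.0, -0.0, 0.0]]
contact_force: [0.5, 0.1, 0.1]
grip_width: 0.556
```

Request:
carry_out(
  deltas=[
    {"dx":0,"dy":0,"dz":0.01,"rx":0,"ry":0,"rz":0},
    {"dx":0,"dy":0,"dz":0.03,"rx":0,"ry":0,"rz":0},
    {"dx":0,"dy":0,"dz":0.065,"rx":0,"ry":0,"rz":0},
    {"dx":0,"dy":0,"dz":0.11,"rx":0,"ry":0,"rz":0},
    {"dx":0,"dy":0,"dz":0.15,"rx":0,"ry":0,"rz":0},
  ],
)

```text
time: 17.8
tool_pos: [0.5429, 0.1559, 0.3439]
tcp_rot: [[0.001, 0.992, -0.125], [0.0, -0.125, -0.992], [-1.0, 0.001, -0.0]]
contact_force: [1.1, 0.4, 0.0]
grip_width: 0.55
```

Request:
carry_out(
  deltas=[
    {"dx":-0.02,"dy":0.04,"dz":0.02,"rx":0,"ry":0,"rz":0},
    {"dx":-0.04,"dy":0.085,"dz":0.03,"rx":0,"ry":0,"rz":0},
    {"dx":-0.06,"dy":0.13,"dz":0.03,"rx":0,"ry":0,"rz":0},
    {"dx":-0.08,"dy":0.17,"dz":0.03,"rx":0,"ry":0,"rz":0},
    {"dx":-0.1,"dy":0.2,"dz":0.03,"rx":0,"ry":0,"rz":0},
  ],
)

```text
time: 18.3
tool_pos: [0.4421, 0.3582, 0.3719]
tcp_rot: [[0.001, 0.992, -0.124], [0.001, -0.124, -0.992], [-1.0, 0.001, -0.001]]
contact_force: [-0.3, 0.0, -1.0]
grip_width: 0.549
```

```bash
python3 - <<'E'
from h import *
s=robot.get_state();print(s['tool_pos'],s['time'])
snap('top','top11');snap('scene','scene11');snap('wrist','wrist11')
img=cv2.imread('pics/scene11.png');cv2.imwrite('pics/scene11z.png',cv2.resize(img[110:240,180:350],None,fx=4.6,fy=4.6,interpolation=cv2.INTER_CUBIC))
for f in['scene11','top11']:
  P,p=cloud(f);q=P.reshape(-1,3)
  a=q[(q[:,0]>.46)&(q[:,0]<.62)&(q[:,1]>.12)&(q[:,1]<.19)&(q[:,2]>.205)&(q[:,2]<.24)]
  print(f)
  for x in np.arange(.47,.61,.005):
    b=a[abs(a[:,0]-x)<.0025]
    if len(b):print('%.3f %.3f %.3f %.4f'%(x,b[:,1].min(),b[:,1].max(),np.percentile(b[:,2],92)))
  b=q[(q[:,2]>.222)&(q[:,2]<.236)&(q[:,0]>.42)&(q[:,0]<.5)&(q[:,1]>.09)&(q[:,1]<.38)]
  if len(b)>10: print('lip',len(b),np.median(b[:,0]+.07*(b[:,1]-.25)*-1))
  m=(q[:,2]>.178)&(q[:,2]<.19)&(np.hypot(q[:,0]-.5,q[:,1]+.077)<.04);print('cap',q[m].mean(0))
  for n,c in dict(jarA=(.624,-.198),jarB=(.432,-.2)).items():
    m=(q[:,2]>.085)&(q[:,2]<.11)&(np.hypot(q[:,0]-c[0],q[:,1]-c[1])<.05)
    P0,_=cloud(f[:-2]+'0');q0=P0.reshape(-1,3);m0=(q0[:,2]>.085)&(q0[:,2]<.11)&(np.hypot(q0[:,0]-c[0],q0[:,1]-c[1])<.05)
    print(n,q[m].mean(0).round(4),q0[m0].mean(0).round(4))
E
```

```text
[0.44205846 0.35818688 0.37193537] 18.3
scene11
0.480 0.155 0.170 0.2192
0.485 0.153 0.168 0.2197
0.490 0.154 0.166 0.2204
0.495 0.143 0.170 0.2195
0.500 0.137 0.181 0.2197
0.505 0.139 0.183 0.2184
0.510 0.138 0.180 0.2194
0.515 0.149 0.181 0.2213
0.520 0.147 0.165 0.2222
0.525 0.146 0.165 0.2229
0.530 0.147 0.160 0.2230
0.535 0.145 0.164 0.2217
0.540 0.144 0.166 0.2232
0.545 0.144 0.164 0.2223
0.550 0.143 0.161 0.2225
0.555 0.142 0.161 0.2222
0.560 0.141 0.160 0.2225
0.565 0.141 0.159 0.2222
0.570 0.127 0.160 0.2199
0.575 0.126 0.175 0.2194
0.580 0.130 0.170 0.2193
0.585 0.132 0.175 0.2284
0.590 0.130 0.166 0.2284
0.595 0.131 0.159 0.2296
0.600 0.130 0.161 0.2286
0.605 0.153 0.153 0.2270
lip 478 0.45307047160856806
cap [ 0.49964477 -0.07681406  0.18211903]
jarA [ 0.6229 -0.2004  0.0926] [ 0.6231 -0.2004  0.0925]
jarB [ 0.4266 -0.2032  0.1018] [ 0.4266 -0.2031  0.1019]
top11
0.480 0.154 0.168 0.2182
0.485 0.154 0.170 0.2217
0.490 0.154 0.167 0.2205
0.495 0.154 0.167 0.2193
0.500 0.136 0.168 0.2206
0.505 0.136 0.184 0.2197
0.510 0.152 0.184 0.2201
0.515 0.147 0.168 0.2239
0.520 0.147 0.168 0.2248
0.525 0.147 0.165 0.2231
0.530 0.146 0.165 0.2234
0.535 0.145 0.166 0.2213
0.540 0.144 0.163 0.2243
0.545 0.144 0.163 0.2235
0.550 0.142 0.163 0.2240
0.555 0.142 0.163 0.2223
0.560 0.142 0.161 0.2236
0.565 0.142 0.161 0.2237
0.570 0.126 0.161 0.2204
0.575 0.126 0.174 0.2196
0.580 0.129 0.172 0.2198
0.585 0.132 0.172 0.2249
0.590 0.132 0.164 0.2292
0.595 0.132 0.164 0.2306
0.600 0.129 0.164 0.2298
lip 222 0.45377348651291916
cap [ 0.50046444 -0.07685663  0.18218549]
jarA [ 0.6252 -0.2001  0.0926] [ 0.6252 -0.2004  0.0927]
jarB [ 0.43   -0.2012  0.1028] [ 0.4299 -0.2013  0.1024]
```

View pics/scene11z.png

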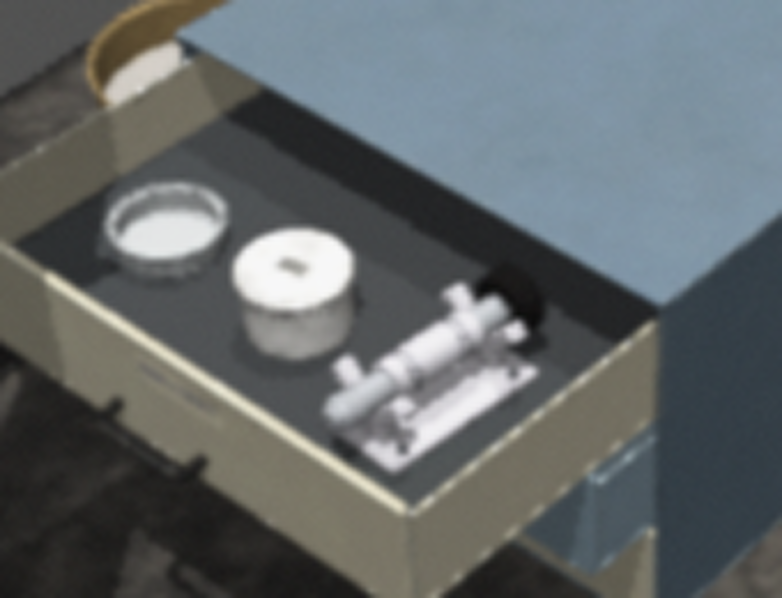

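View pics/scene11.png

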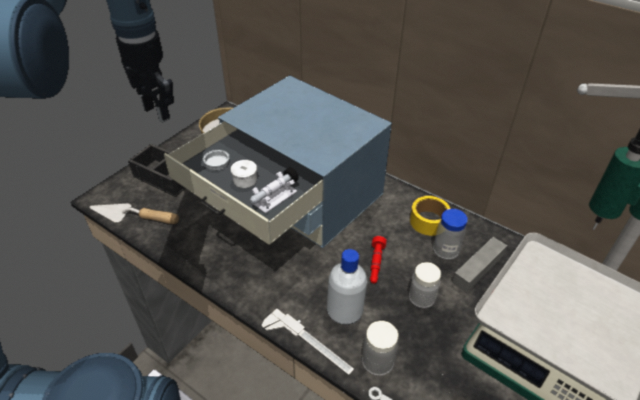

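View pics/top11.png

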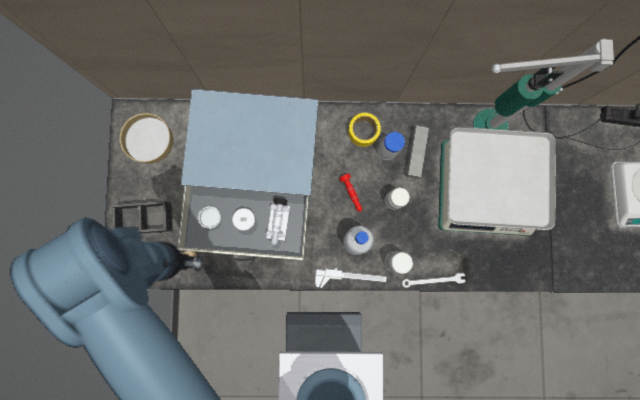

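```bash
python3 - <<'E'
from h import *
for f in['scene0','scene6','scene8','scene11','top0','top11']:
  P,p=cloud(f);q=P.reshape(-1,3)
  b=q[(q[:,2]>.2)&(q[:,2]<.222)&(q[:,0]>.40)&(q[:,0]<.56)&(q[:,1]>.1)&(q[:,1]<.14)]
  c=q[(q[:,2]>.226)&(q[:,2]<.234)&(q[:,0]>.40)&(q[:,0]<.56)&(q[:,1]>.1)&(q[:,1]<.14)]
  print(f,len(b),np.percentile(b[:,0]-.07*(b[:,1]-.12),20) if len(b) else 0,len(c),np.median(c[:,0]-.07*(c[:,1]-.12)) if len(c) else 0)
E
```

```text
scene0 100 0.5356389306112578 49 0.5370961695532092
scene6 108 0.4423481931371737 58 0.4434219175214258
scene8 107 0.4424439661249218 52 0.4439406413495115
scene11 101 0.4427766744239667 57 0.44421824368022816
top0 9 0.5349551317363668 28 0.5374678766912018
top11 12 0.4469327693943042 27 0.44455644000021505
```

```bash
python3 - <<'E'
from cell import robot
print(robot.get_state()['time']);print(robot.finish_job())
E
```

```text
18.45
the job is handed in; nothing more can be done
None
```

The job is done and was handed in at 18.45 s of the 59 s allowed; no verdict was reported.

**What I did**
- **Bottle:** I moved it by its cap to the clear bench right of the drawer, at about (0.50, -0.077), before touching the drawer. It stands upright.
- **Drawer:** I hooked the inner face of the front panel and pulled it about 93 mm to its stop. The stop was clear from a sharp rise in force.
- **Tamper:** I lifted it, turned it 180° and set it back in the cradle, with the nose to the front and the foot at the back.

**Last checks**
- **Tamper lies level:** the barrel's top edge reads 0.222 to 0.224 m along its whole length, and the necks rest in both V notches. It was centred along its axis to about 1 mm before I released it.
- **Drawer still out:** its front reads within about 1 mm of where it stopped. The scene readings are 0.4423 m then and 0.4428 m now, about the noise of the measurement.
- **Everything else:** the jars are unmoved to within 0.5 mm, and the tin and dish still stand in the drawer.

**Less tidy point:** I pushed too far against the drawer stop, and the wrist force peaked at about 66 N for a moment. That is under the 120 N wrist limit. The 40 N limit covers the arm and the gripper's body; only the closed fingertips were meant to touch the drawer front, but I did not check that separately.

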